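Sweep loose bottle caps through the tray's gate into the well

TASK

Clear the three loose black bottle caps off the white tray: with the fingertips, push them over the tray and through the narrow gate in its fence, one at a time, so that each has dropped into the well behind the gate before the next one follows. Only slide them, never pick one up, and leave the small weighing bottle and the glass stopper on the tray where they stand.

Things in the scene. Friction and masses are not known exactly. Their poses are not given: they have to be found in the camera images.
- tray: White tray fixed to the bench; origin on the bench under the deck's centre; x points level to the gate, y along its fence, z up. Deck 200 mm (x) by 320 mm (y), top 85 mm above the bench. Grey metal fences 8 mm above the deck on both y edges (6 mm thick) and the +x edge (x = 95 to 100 mm); -x edge open. Fingertips 10 mm above the deck clear fences and vanes yet still push a cap.
- gate (a point): Middle of the gate, a gap 40 mm wide in the +x fence; at deck height on the deck's +x edge, 100 mm from the tray's centre; axes as the tray's (x leads into the well). A cap whose centre is pushed past this edge tips in. Two guide vanes, 8 mm high, 5 mm thick, spread from the gap's sides at 45 degrees back over the deck to 40 mm before the edge, 60 mm either side.
- well (a point): Centre of the floor of the open well behind the gate, 81 mm below the deck and 37.5 mm beyond the gate; axes as the tray's. The well is 75 mm (x) by 100 mm (y) inside; its side walls end 8 mm above the deck, its far wall 20 mm above the deck.
- cap_a_center (a point): Centre of a black screw cap of a reagent bottle standing closed side up on the tray: an upright cylinder 30 mm in diameter, 20 mm tall, about 18 g; the three caps are alike. The point is the cap's centre, 10 mm above its underside.
- cap_b_center (a point): Centre of a black screw cap of a reagent bottle standing closed side up on the tray: an upright cylinder 30 mm in diameter, 20 mm tall, about 18 g; the three caps are alike. The point is the cap's centre, 10 mm above its underside.
- cap_c_center (a point): Centre of a black screw cap of a reagent bottle standing closed side up on the tray: an upright cylinder 30 mm in diameter, 20 mm tall, about 18 g; the three caps are alike. The point is the cap's centre, 10 mm above its underside.
- weighing_bottle: Small lidded glass weighing bottle standing on the deck near its open edge, between two caps: 33 mm in diameter, 52 mm tall, origin at the centre of its underside. Leave it standing there.
- stopper: Greenish glass stopper standing on its flat head in a corner of the deck beside a guide vane: 25 mm in diameter, 34 mm tall, origin at the centre of its underside. Leave it standing there.

How it is judged:
On the way, in this order (a step that is already met when the one before it is completed fails the run):
1. a first cap has dropped into the well (((z of cap_a_center in the frame of gate below -0.01 m and x of cap_a_center in the frame of well between -0.0375 and 0.0375 m and y of cap_a_center in the frame of well between -0.05 and 0.05 m) or (z of cap_b_center in the frame of gate below -0.01 m and x of cap_b_center in the frame of well between -0.0375 and 0.0375 m and y of cap_b_center in the frame of well between -0.05 and 0.05 m) or (z of cap_c_center in the frame of gate below -0.01 m and x of cap_c_center in the frame of well between -0.0375 and 0.0375 m and y of cap_c_center in the frame of well between -0.05 and 0.05 m))), for 0.2 s.
2. then a second cap has dropped into the well ((((z of cap_a_center in the frame of gate below -0.01 m and x of cap_a_center in the frame of well between -0.0375 and 0.0375 m and y of cap_a_center in the frame of well between -0.05 and 0.05 m) and (z of cap_b_center in the frame of gate below -0.01 m and x of cap_b_center in the frame of well between -0.0375 and 0.0375 m and y of cap_b_center in the frame of well between -0.05 and 0.05 m)) or ((z of cap_a_center in the frame of gate below -0.01 m and x of cap_a_center in the frame of well between -0.0375 and 0.0375 m and y of cap_a_center in the frame of well between -0.05 and 0.05 m) and (z of cap_c_center in the frame of gate below -0.01 m and x of cap_c_center in the frame of well between -0.0375 and 0.0375 m and y of cap_c_center in the frame of well between -0.05 and 0.05 m)) or ((z of cap_b_center in the frame of gate below -0.01 m and x of cap_b_center in the frame of well between -0.0375 and 0.0375 m and y of cap_b_center in the frame of well between -0.05 and 0.05 m) and (z of cap_c_center in the frame of gate below -0.01 m and x of cap_c_center in the frame of well between -0.0375 and 0.0375 m and y of cap_c_center in the frame of well between -0.05 and 0.05 m)))), for 0.2 s.
3. then the third cap has dropped into the well (z of each of cap_a_center, cap_b_center, cap_c_center in the frame of gate below -0.01 m and x of cap_a_center in the frame of well between -0.0375 and 0.0375 m and y of cap_a_center in the frame of well between -0.05 and 0.05 m and x of cap_b_center in the frame of well between -0.0375 and 0.0375 m and y of cap_b_center in the frame of well between -0.05 and 0.05 m and x of cap_c_center in the frame of well between -0.0375 and 0.0375 m and y of cap_c_center in the frame of well between -0.05 and 0.05 m), for 0.2 s.
At the end, for the whole second after the job is handed in: All three caps lie inside the well, and stay there, each cap's centre at least 10 mm below the deck (all of step 3); the robot touches nothing.
It fails at once if a cap is lifted (its centre more than 25 mm above the deck) instead of being slid (z of any of cap_a_center, cap_b_center, cap_c_center in the frame of gate above 0.025 m).
It fails at once if a cap crosses the fence elsewhere than through the gate ((x of cap_a_center in the frame of gate between -0.01 and 0.002 m and z of cap_a_center in the frame of gate above 0 m and (y of cap_a_center in the frame of gate above 0.013 m or y of cap_a_center in the frame of gate below -0.013 m)) or (x of cap_b_center in the frame of gate between -0.01 and 0.002 m and z of cap_b_center in the frame of gate above 0 m and (y of cap_b_center in the frame of gate above 0.013 m or y of cap_b_center in the frame of gate below -0.013 m)) or (x of cap_c_center in the frame of gate between -0.01 and 0.002 m and z of cap_c_center in the frame of gate above 0 m and (y of cap_c_center in the frame of gate above 0.013 m or y of cap_c_center in the frame of gate below -0.013 m))).
It fails at once if the weighing bottle or the stopper is moved by more than 15 mm or tipped over (distance of any of weighing_bottle, stopper from where it was at the start of the episode above 0.015 m or angle between any of weighing_bottle, stopper's own z axis and vertical above 0.4 rad).
It also fails if it takes over 72 s, if anything falls off the work surface, if the arm or the gripper's body presses on something with over 40 N, if the wrist force passes 120 N, or if a joint passes its speed limit or range.

ROBOT

A 7-joint arm with a two-finger parallel gripper is mounted at the origin on the work surface. World frame = base frame: x ahead of the robot, y to its left, z up, the work surface at z = 0. Lengths are in m, angles in rad, forces in N, time in s.
With the tool pointing down it reaches from about 0.35 to 0.9 m from the base axis. Payload 8.1 kg.
Tool frame: the origin (TCP) lies on the centre line of the jaws, within the pads' length; the fingertips stand 22 mm ahead of it and the grasp point (between the pads) lies 3 mm ahead of it (arm.finger_overhang is the distance from the TCP to the fingertips, in m); z points along the fingers, y is the direction in which the jaws open and shut (so a half turn about z gives the same grasp; the last joint's range is limited). The gripper opens to 92 mm and grips with 3 to 60 N. Pads are 19 mm wide; open, the fingers measure 130 mm over their backs; the gripper's body (75 mm by 190 mm) begins 47 mm behind the grasp point.
Start: joints at [1.026, 0.434, 0.025, 1.573, -0.012, 1.134, -0.075], TCP at [0.267, -0.565, 0.249] pointing down, gripper open.
Joint ranges: [-2.62, 2.62], [-0.44, 2.09], [-1.27, 1.32], [0.08, 2.57], [-1.32, 4.46], [0.12, 2], [-2.74, 2.74]. Speed limits (rad/s): [2.22, 2.22, 3.01, 3.01, 3.14, 3.14, 3.14].

INTERFACE

Orientations are given as a rotation vector (axis times angle).
In Python, from cell import arm gives the robot as it stands. The module is installed in compiled form; this text tells all that it offers.
- The arm moves only by the tool step_arm, never from a script. Its argument "plan" is a list of rows, each an object of numbers: "wx", "wy", "wz": the turn, a rotation vector about the tool's x, y, z in units of 6 degrees (1.0 is 6 degrees); "tx", "ty", "tz": the shift along the tool's x, y, z in cm; "hand": the opening, from 0 (shut) to 1 (fully open). A call has exactly 10 rows; each row shifts and turns the commanded pose from where the row before left it, along the tool's axes as they then stand; what a row does not reach is not made up. A row lasts 1/12 s, in which the tool goes at most 41.7 mm and 7.16 degrees, less where a joint would pass 70% of its speed; a pose out of reach is approached as far as the arm can. A call is refused whole if a number of a shift passes 4.17 or a number of a turn 1, either way. A call with a gripper value outside its range is refused whole. The fingers move at their own pace and stop on an object; "force" is the grip in N (left out, the last holds). Time passes only in rows, so rows that do not move let the fingers close, or fill a call up. It gives the time, the measured TCP pose, the force and the opening at its end, in the units of the state.
- arm.observe(): the state, without advancing time (a new reading comes with each control period).
- arm.get_image(name): name is "side" or "top" or "wrist"; returns (picture, depth): 400x640x3 uint8, red, green, blue; 400x640 float32, m along the optical axis (not along the pixel's ray), 0 where there is no reading.
- arm.calibration(name): a dict with "mtx" (3x3 intrinsics, pixels), "R" (3x3) and "t" (3): a world point X has camera coordinates R X + t. Camera axes: x right, y down, z forward; pixel columns grow to the right and rows downward; lengths in m; the calibration is good to about 2 mm. A picture is of the moment at which its call begins: read the wrist's pose just before it. calibration takes no time and is no camera call; for the wrist camera it gives the pose at the moment of the call.
- arm.sign_off(): hands the job in, once; it reports no verdict.
The state is a dict: "clock": time; "joints": joint angles; "dq": joint speeds; "joint_efforts": joint torques, N m; "position": TCP position; "ee_rot": TCP orientation; "force": force on the tool from outside, world axes, zero at the start; "ft_torque": the same for the moment, N m; "width": opening from 0.0 (shut) to 1.0 (fully open).
Only numpy, scipy, OpenCV 4.12 (cv2) and the standard library are available. Lean on these libraries where they do the work, as an engineer would, in place of code of your own. Each camera call takes 0.05 s, during which the arm holds its last target.

## Working session

There is one attempt and no reset: what is moved stays moved. The work goes in short steps, Python scripts to look and compute and a tool call to move; the robot and the scene stay as the last step left them, time stands still between calls to the robot, and variables do not carry over. Pictures are saved under pics/ and viewed, and the job is handed in when it is done.

Besides the shell and the picture viewer there is one more tool, called after "Call:" by a JSON object that holds its "api" and its "payload". step_arm: Moves the arm, as the interface text tells. Its arguments: {"type":"object","properties":{"plan":{"type":"array"},"force":{"type":"number"}},"required":["plan"]}

```bash
mkdir -p pics; ls
python3 - <<'E'
from cell import arm
import cv2,numpy as np
s=arm.observe();print(s['clock'],s['position'],s['ee_rot'],s['width'])
for n in ['top','side']:
    im,d=arm.get_image(n);cv2.imwrite(f'pics/{n}0.png',im[:,:,::-1]);np.savez(f'{n}0.npz',im=im,d=d,**arm.calibration(n));c=arm.calibration(n);print(n,c)
E
```

```text
pics
0.0 [ 0.26700012 -0.56456805  0.24796658] [-3.06381784e+00 -6.87971783e-01  7.25870099e-04] 0.9987481052808126
top {'mtx': array([[517.45809359,   0.        , 310.6318257 ],
       [  0.        , 517.45809359, 197.03377778],
       [  0.        ,   0.        ,   1.        ]]), 'R': array([[-0.01818891, -0.9996249 , -0.02047514],
       [-0.99276695,  0.02048717, -0.11829645],
       [ 0.11867155,  0.01817536, -0.9927672 ]]), 't': array([0.02894517, 0.58101232, 0.78044123])}
side {'mtx': array([[383.28160316,   0.        , 320.6119887 ],
       [  0.        , 383.28160316, 203.76611341],
       [  0.        ,   0.        ,   1.        ]]), 'R': array([[ 0.94308941, -0.33252681, -0.00287952],
       [-0.24188432, -0.68002183, -0.69214325],
       [ 0.22819805,  0.65344948, -0.72175441]]), 't': array([-0.52672915,  0.20406127,  0.57371204])}
```

View pics/top0.png

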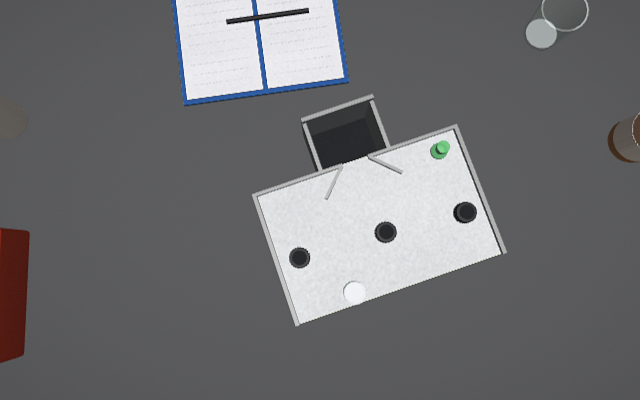

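View pics/side0.png

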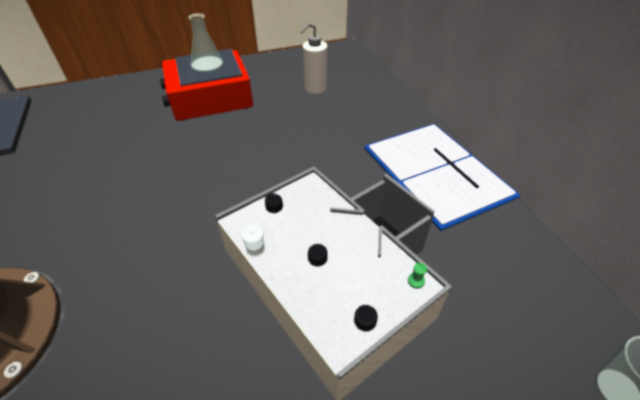

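The top view shows the tray with the gate near pixel (355,162), caps at (300,257), (386,232) and (465,212), the bottle at (354,292) and the stopper at (441,149). Next I'll measure them.

```bash
cat > h.py <<'E'
import numpy as np,cv2
def cloud(d,c):
    K,R,t=c['mtx'],c['R'],c['t'];v,u=np.mgrid[0:400,0:640]
    X=np.stack([(u-K[0,2])/K[0,0]*d,(v-K[1,2])/K[1,1]*d,d],-1)
    return (X-t)@R
def atz(u,v,z,c):
    r=c['R'].T@np.linalg.solve(c['mtx'],[u,v,1.]);o=-c['R'].T@c['t'];return o+r*(z-o[2])/r[2]
def blobs(im,P,z0,z1,dark):
    g=im.max(-1);m=(P[...,2]>z0)&(P[...,2]<z1)&((g<60) if dark else (g>=0))
    n,l,s,ce=cv2.connectedComponentsWithStats(m.astype(np.uint8))
    return [(s[i,4],ce[i],P[l==i]) for i in range(1,n) if s[i,4]>40]
E
python3 - <<'E'
from h import *
c=np.load('top0.npz');im,d=c['im'],c['d'];P=cloud(d,c)
b=P[250,330];print('deck z',b)
g=im.min(-1)
m=(abs(P[...,2]-b[2])<.006)&(g>150)
pts=P[m][:,:2];hull=cv2.minAreaRect(pts.astype(np.float32));print('deck',m.sum(),hull)
m=(P[...,2]>.07)&(P[...,2]<.1)&(d>0)
n,l,s,ce=cv2.connectedComponentsWithStats(m.astype(np.uint8));
for i in range(1,n):
    if s[i,4]>200: print(s[i],ce[i],P[l==i].mean(0))
print('side/fence corners at z .093:')
for u,v in [(256,194),(457,126),(505,252),(297,324),(344,165),(369,156)]: print(u,v,atz(u,v,.093,c))
for z0,z1,dk in [(.098,.115,True),(.1,.15,False)]:
    for a,ce,p in blobs(im,P,z0,z1,dk):print(dk,a,ce,p.mean(0),p.min(0),p.max(0))
E
```

```text
deck z [ 0.4970638  -0.01007827  0.08594646]
deck 26283 ((0.6209993362426758, -0.1883642077445984), (0.3000826835632324, 0.6133372187614441), 27.310989379882812)
[537   0  52  37 663] [562.69834087  18.77073906] [ 0.84249562 -0.37388402  0.08244009]
[  252    99   255   228 29507] [375.87267428 220.38089267] [ 0.53953262 -0.07812298  0.08653974]
[631 113   9  36 223] [635.86547085 130.13452915] [ 0.66700541 -0.4712276   0.07789463]
[  0 228   8 134 615] [  2.24227642 278.65365854] [0.46419045 0.47677479 0.07678301]
side/fence corners at z .093:
256 194 [0.5806387  0.09662549 0.093     ]
457 126 [ 0.67573343 -0.2016115   0.093     ]
505 252 [ 0.4894538  -0.26046888  0.093     ]
297 324 [0.39319606 0.0392795  0.093     ]
344 165 [ 0.62094138 -0.03335133  0.093     ]
369 156 [ 0.63357712 -0.07046386  0.093     ]
True 264 [465.39393939 211.98106061] [ 0.54705596 -0.20369384  0.10528182] [ 0.53283441 -0.21751572  0.0988823 ] [ 0.56132085 -0.18954185  0.10995502]
True 164 [385.8597561  231.52439024] [ 0.52138545 -0.08964907  0.10609553] [ 0.51213781 -0.09993154  0.10292168] [ 0.53078294 -0
[... 364 characters left out ...]
 -0.17222138  0.11806998] [ 0.63002852 -0.1819944   0.10156261] [ 0.64790951 -0.16430581  0.12406987]
False 361 [465.53739612 212.43213296] [ 0.54639712 -0.20382922  0.10541529] [ 0.53152173 -0.21965095  0.10013255] [ 0.56134233 -0.18954185  0.10995502]
False 354 [385.47740113 232.15536723] [ 0.52052837 -0.08913217  0.10561965] [ 0.50520171 -0.10481873  0.10042798] [ 0.53526702 -0.07477551  0.10925585]
False 356 [299.03651685 257.86235955] [0.48647346 0.03438055 0.10590849] [0.47218872 0.0202128  0.10042578] [0.50183142 0.04885629 0.109981  ]
False 458 [354.44323144 292.94323144] [ 0.43767846 -0.04124104  0.12894633] [ 0.42122769 -0.05729047  0.1212786 ] [ 0.45360515 -0.0256365   0.13982141]
```

```bash
cat >> h.py <<'E'
from scipy.spatial.transform import Rotation as Ro
E
python3 - <<'E'
from h import *
c=np.load('top0.npz');im,d=c['im'],c['d'];P=cloud(d,c)
m=(abs(P[...,2]-.0855)<.004)&(im.min(-1)>140)
n,l,s,ce=cv2.connectedComponentsWithStats(m.astype(np.uint8));i=1+np.argmax(s[1:,4])
vu=np.argwhere(l==i);p=np.array([atz(u,v,.085,c)[:2] for v,u in vu])
r=cv2.minAreaRect(p.astype(np.float32));print(r,cv2.boxPoints(r))
E
```

```text
((0.5345088839530945, -0.07942605018615723), (0.19920682907104492, 0.30891716480255127), 17.968017578125) [[ 0.39211494  0.03677315]
 [ 0.48741156 -0.25707778]
 [ 0.67690283 -0.19562525]
 [ 0.5816062   0.09822568]]
```

```bash
cat >> h.py <<'E'
C=np.array([.5345,-.0802]);YAW=17.8
a=np.radians(YAW);T=np.array([[np.cos(a),-np.sin(a)],[np.sin(a),np.cos(a)]])
def w2t(p):return T.T@(np.asarray(p)[:2]-C)
def t2w(p):return T@np.asarray(p)+C
def state():
    from cell import arm
    s=arm.observe();R=Ro.from_rotvec(s['ee_rot']);M=R.as_matrix()
    h=np.degrees(np.arctan2(M[1,0],M[0,0]))-YAW
    print('t',round(s['clock'],2),'tray xy mm',np.round(w2t(s['position'])*1e3,1),'z',round(s['position'][2]*1e3,1),'head',round(h,1),'F',np.round(s['force'],1),'w',round(s['width'],3),'tilt',np.round(M[:2,2],3),'j',np.round(s['joints'],2))
    return s,M,h
def go(x,y,z,head=None):
    s,M,h=state();w=np.r_[t2w([x/1e3,y/1e3]),z/1e3]
    print('-> t(cm) in tool axes',np.round(M.T@(w-s['position'])*100,2), 'wz total', None if head is None else round((h-head)/6,2))
def look(tag,n='top'):
    from cell import arm
    c=arm.calibration(n);im,d=arm.get_image(n);cv2.imwrite(f'pics/{tag}.png',im[:,:,::-1]);P=cloud(d,c)
    for a,ce,p in blobs(im,P,.098,.115,True):
        if a<1000: print('dark',a,np.round(ce),np.round(w2t(p.mean(0))*1e3,1))
E
python3 - <<'E'
from h import *
for n,p in dict(c1=(.4867,.0344),c2=(.5207,-.0892),c3=(.5465,-.2038),bot=(.4377,-.0412),stop=(.6386,-.172)).items():print(n,w2t(p)*1e3)
go(-55,-4,180,0)
E
```

```text
c1 [-10.47910302 123.72626399]
c2 [-15.89064336  -4.35056933]
c3 [ -26.35838698 -121.3515366 ]
bot [-80.24400832  66.72435184]
stop [  71.05384079 -119.2283595 ]
t 0.1 tray xy mm [-402.8 -379.4] z 248.0 head 7.5 F [ 0.5 -0.1 -0. ] w 1.0 tilt [-0.001  0.001] j [ 1.03  0.44  0.02  1.57 -0.01  1.13 -0.08]
-> t(cm) in tool axes [ 39.39 -32.67   6.84] wz total 1.25
```

Call:
{"api": "step_arm", "payload": {"plan": [{"tx":1.97,"ty":-1.63,"hand":0.24},{"tx":1.97,"ty":-1.63,"hand":0.24},{"tx":1.97,"ty":-1.63,"hand":0.24},{"tx":1.97,"ty":-1.63,"hand":0.24},{"tx":1.97,"ty":-1.63,"hand":0.24},{"tx":1.97,"ty":-1.63,"hand":0.24},{"tx":1.97,"ty":-1.63,"hand":0.24},{"tx":1.97,"ty":-1.63,"hand":0.24},{"tx":1.97,"ty":-1.63,"hand":0.24},{"tx":1.97,"ty":-1.63,"hand":0.24}]}}

```text
invalid input at $.plan[0]: expected keys wx, wy, wz, tx, ty, tz, hand
```

Call:
{"api": "step_arm", "payload": {"plan": [{"tx":1.97,"ty":-1.63,"hand":0.24},{"tx":1.97,"ty":-1.63,"hand":0.24},{"tx":1.97,"ty":-1.63,"hand":0.24},{"tx":1.97,"ty":-1.63,"hand":0.24},{"tx":1.97,"ty":-1.63,"hand":0.24},{"tx":1.97,"ty":-1.63,"hand":0.24},{"tx":1.97,"ty":-1.63,"hand":0.24},{"tx":1.97,"ty":-1.63,"hand":0.24},{"wz":0.6,"hand":0.24},{"wz":0.65,"hand":0.24}]}}

```text
invalid input at $.plan[0]: expected keys wx, wy, wz, tx, ty, tz, hand
```

Run:
```python
from h import *
go(-55,-4,118,0)
```

```text
t 0.1 tray xy mm [-402.8 -379.4] z 248.0 head 7.5 F [ 0.5 -0.1 -0. ] w 1.0 tilt [-0.001  0.001] j [ 1.03  0.44  0.02  1.57 -0.01  1.13 -0.08]
-> t(cm) in tool axes [ 39.39 -32.66  13.04] wz total 1.25
```

All keys are required in every row.

Call:
{"api": "step_arm", "payload": {"plan": [{"wx":0,"wy":0,"wz":0,"tx":1.97,"ty":-1.63,"tz":0,"hand":0.24},{"wx":0,"wy":0,"wz":0,"tx":1.97,"ty":-1.63,"tz":0,"hand":0.24},{"wx":0,"wy":0,"wz":0,"tx":1.97,"ty":-1.63,"tz":0,"hand":0.24},{"wx":0,"wy":0,"wz":0,"tx":1.97,"ty":-1.63,"tz":0,"hand":0.24},{"wx":0,"wy":0,"wz":0,"tx":1.97,"ty":-1.63,"tz":0,"hand":0.24},{"wx":0,"wy":0,"wz":0,"tx":1.97,"ty":-1.63,"tz":0,"hand":0.24},{"wx":0,"wy":0,"wz":0,"tx":1.97,"ty":-1.63,"tz":0,"hand":0.24},{"wx":0,"wy":0,"wz":0,"tx":1.97,"ty":-1.63,"tz":0,"hand":0.24},{"wx":0,"wy":0,"wz":0,"tx":1.97,"ty":-1.63,"tz":0,"hand":0.24},{"wx":0,"wy":0,"wz":0,"tx":1.97,"ty":-1.63,"tz":0,"hand":0.24}]}}

```text
clock: 0.93
position: [0.3757, -0.3321, 0.2485]
ee_rot: [-3.065, -0.688, 0.001]
force: [-0.5, 0.3, 1.4]
width: 0.322
```

Call:
{"api": "step_arm", "payload": {"plan": [{"wx":0,"wy":0,"wz":0,"tx":1.97,"ty":-1.63,"tz":0,"hand":0.24},{"wx":0,"wy":0,"wz":0,"tx":1.97,"ty":-1.63,"tz":0,"hand":0.24},{"wx":0,"wy":0,"wz":0,"tx":1.97,"ty":-1.63,"tz":0,"hand":0.24},{"wx":0,"wy":0,"wz":0,"tx":1.97,"ty":-1.63,"tz":0,"hand":0.24},{"wx":0,"wy":0,"wz":0,"tx":1.97,"ty":-1.63,"tz":0,"hand":0.24},{"wx":0,"wy":0,"wz":0,"tx":1.97,"ty":-1.63,"tz":0,"hand":0.24},{"wx":0,"wy":0,"wz":0,"tx":1.97,"ty":-1.63,"tz":0,"hand":0.24},{"wx":0,"wy":0,"wz":0,"tx":1.97,"ty":-1.63,"tz":0,"hand":0.24},{"wx":0,"wy":0,"wz":0.6,"tx":0,"ty":0,"tz":0,"hand":0.24},{"wx":0,"wy":0,"wz":0.65,"tx":0,"ty":0,"tz":0,"hand":0.24}]}}

```text
clock: 1.77
position: [0.4628, -0.1463, 0.2485]
ee_rot: [-3.103, -0.488, 0.0]
force: [-0.3, -0.4, 0.2]
width: 0.239
```

Run:
```python
from h import *
go(-55,-4,118,0)
```

```text
t 1.77 tray xy mm [-88.5 -41. ] z 248.5 head 0.1 F [-0.3 -0.4  0.2] w 0.239 tilt [-0.     0.001] j [ 0.36  0.22 -0.19  1.89  0.05  1.04 -1.11]
-> t(cm) in tool axes [ 3.35 -3.69 13.05] wz total 0.01
```

Call:
{"api": "step_arm", "payload": {"plan": [{"wx":0,"wy":0,"wz":0,"tx":1.12,"ty":-1.23,"tz":0,"hand":0.24},{"wx":0,"wy":0,"wz":0,"tx":1.12,"ty":-1.23,"tz":0,"hand":0.24},{"wx":0,"wy":0,"wz":0,"tx":1.11,"ty":-1.23,"tz":0,"hand":0.24},{"wx":0,"wy":0,"wz":0,"tx":0,"ty":0,"tz":2,"hand":0.24},{"wx":0,"wy":0,"wz":0,"tx":0,"ty":0,"tz":2,"hand":0.24},{"wx":0,"wy":0,"wz":0,"tx":0,"ty":0,"tz":2,"hand":0.24},{"wx":0,"wy":0,"wz":0,"tx":0,"ty":0,"tz":2,"hand":0.24},{"wx":0,"wy":0,"wz":0,"tx":0,"ty":0,"tz":2,"hand":0.24},{"wx":0,"wy":0,"wz":0,"tx":0,"ty":0,"tz":1.2,"hand":0.24},{"wx":0,"wy":0,"wz":0,"tx":0,"ty":0,"tz":0,"hand":0.24}]}}

```text
clock: 2.6
position: [0.481, -0.1026, 0.1342]
ee_rot: [-3.102, -0.486, 0.007]
force: [0.3, 0.2, -0.1]
width: 0.237
```

Run:
```python
from h import *
go(-55,-4,117.5,0);look('a1');look('s1','side');look('w1','wrist')
```

```text
t 2.6 tray xy mm [-57.8  -5. ] z 134.2 head 0.0 F [ 0.3  0.2 -0.1] w 0.237 tilt [-0.005  0.001] j [ 0.27  0.37 -0.21  2.01  0.11  0.77 -1.27]
-> t(cm) in tool axes [ 0.28 -0.1   1.67] wz total 0.0
dark 73 [383. 230.] [-12.2  -1.9]
dark 166 [299. 257.] [-10.  123.6]
dark 371 [366. 316.] [ -29.3 -126.6]
dark 576 [532.  19.] [  67.6 -116.6]
```

View pics/w1.png

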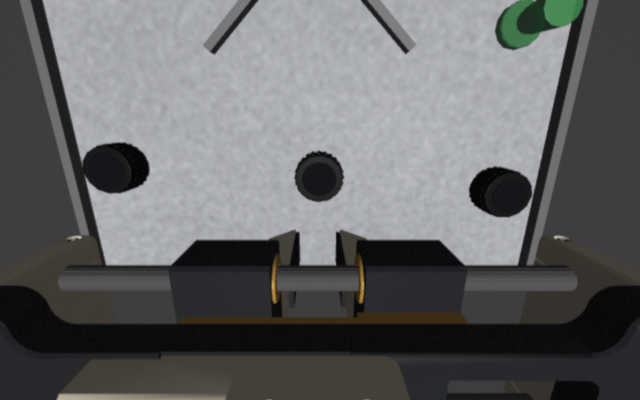

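View pics/s1.png

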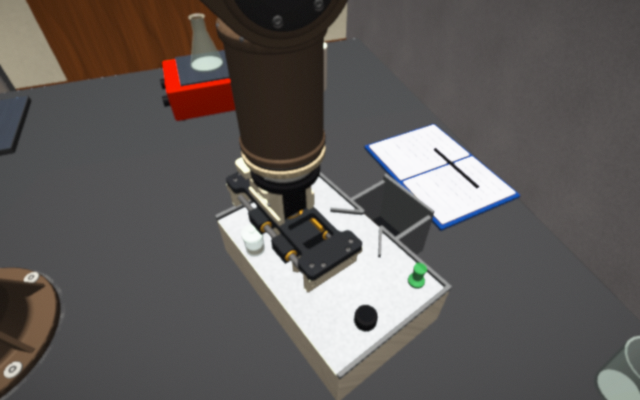

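The wrist view shows the middle cap at (319,177), centred between the fingertips. The vane ends are at (210,48) and (410,48), so the gate is about 4 mm to the left. Push next.

Call:
{"api": "step_arm", "payload": {"plan": [{"wx":0,"wy":0,"wz":0,"tx":0,"ty":0,"tz":0.1,"hand":0.24},{"wx":0,"wy":0,"wz":0,"tx":0,"ty":0,"tz":0,"hand":0.24},{"wx":0,"wy":0,"wz":0,"tx":0,"ty":0,"tz":0,"hand":0.24},{"wx":0,"wy":0,"wz":0,"tx":0.3,"ty":0,"tz":0,"hand":0.24},{"wx":0,"wy":0,"wz":0,"tx":0.4,"ty":0,"tz":0,"hand":0.24},{"wx":0,"wy":0,"wz":0,"tx":0.4,"ty":0,"tz":0,"hand":0.24},{"wx":0,"wy":0,"wz":0,"tx":0.4,"ty":0,"tz":0,"hand":0.24},{"wx":0,"wy":0,"wz":0,"tx":0.4,"ty":0,"tz":0,"hand":0.24},{"wx":0,"wy":0,"wz":0,"tx":0.4,"ty":0,"tz":0,"hand":0.24},{"wx":0,"wy":0,"wz":0,"tx":0.4,"ty":0,"tz":0,"hand":0.24}]}}

```text
clock: 3.58
position: [0.5091, -0.0943, 0.1357]
ee_rot: [-3.104, -0.486, 0.0]
force: [0.2, -0.2, 0.1]
width: 0.239
```

Run:
```python
from h import *
go(92,0,117.5,0);look('w2','wrist')
```

```text
t 3.58 tray xy mm [-28.5  -5.7] z 135.7 head 0.0 F [ 0.2 -0.2  0.1] w 0.239 tilt [-0.  0.] j [ 0.24  0.4  -0.21  1.95  0.11  0.8  -1.29]
-> t(cm) in tool axes [12.05 -0.57  1.82] wz total 0.0
dark 461 [521.  74.] [  69.  -116.2]
```

View pics/w2.png

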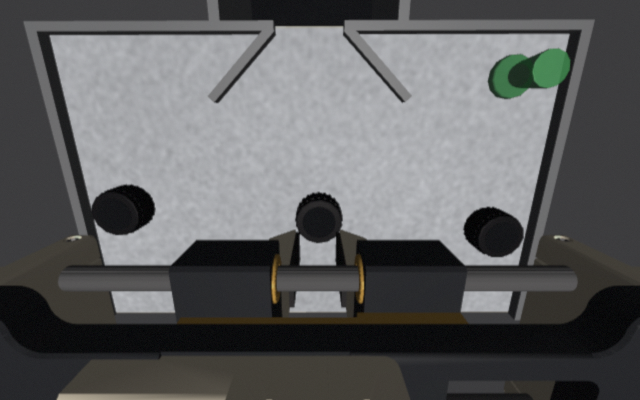

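The descent rows were speed-limited, so the tips at z=114 mm are hovering above the cap with no contact. I'll back off, then descend fully.

Call:
{"api": "step_arm", "payload": {"plan": [{"wx":0,"wy":0,"wz":0,"tx":-0.7,"ty":-0.2,"tz":0,"hand":0.24},{"wx":0,"wy":0,"wz":0,"tx":-0.7,"ty":0,"tz":0,"hand":0.24},{"wx":0,"wy":0,"wz":0,"tx":-0.7,"ty":0,"tz":0,"hand":0.24},{"wx":0,"wy":0,"wz":0,"tx":-0.7,"ty":0,"tz":0,"hand":0.24},{"wx":0,"wy":0,"wz":0,"tx":0,"ty":0,"tz":0,"hand":0.24},{"wx":0,"wy":0,"wz":0,"tx":0,"ty":0,"tz":0.6,"hand":0.24},{"wx":0,"wy":0,"wz":0,"tx":0,"ty":0,"tz":0.6,"hand":0.24},{"wx":0,"wy":0,"wz":0,"tx":0,"ty":0,"tz":0.6,"hand":0.24},{"wx":0,"wy":0,"wz":0,"tx":0,"ty":0,"tz":0,"hand":0.24},{"wx":0,"wy":0,"wz":0,"tx":0,"ty":0,"tz":0,"hand":0.24}]}}

```text
clock: 4.47
position: [0.4812, -0.101, 0.117]
ee_rot: [-3.103, -0.487, 0.002]
force: [0.3, 0.3, 0.1]
width: 0.24
```

Run:
```python
from h import *
go(92,0,117.5,0)
```

```text
t 4.47 tray xy mm [-57.2  -3.5] z 117.0 head 0.0 F [0.3 0.3 0.1] w 0.24 tilt [-0.001  0.   ] j [ 0.26  0.4  -0.21  2.03  0.12  0.73 -1.28]
-> t(cm) in tool axes [14.92 -0.34 -0.06] wz total 0.0
```

Call:
{"api": "step_arm", "payload": {"plan": [{"wx":0,"wy":0,"wz":0,"tx":0.4,"ty":0,"tz":-0.05,"hand":0.24},{"wx":0,"wy":0,"wz":0,"tx":0.5,"ty":0,"tz":0,"hand":0.24},{"wx":0,"wy":0,"wz":0,"tx":0.5,"ty":0,"tz":0,"hand":0.24},{"wx":0,"wy":0,"wz":0,"tx":0.5,"ty":0,"tz":0,"hand":0.24},{"wx":0,"wy":0,"wz":0,"tx":0.5,"ty":0,"tz":0,"hand":0.24},{"wx":0,"wy":0,"wz":0,"tx":0.5,"ty":0,"tz":0,"hand":0.24},{"wx":0,"wy":0,"wz":0,"tx":0.5,"ty":-0.1,"tz":0,"hand":0.24},{"wx":0,"wy":0,"wz":0,"tx":0.5,"ty":-0.1,"tz":0,"hand":0.24},{"wx":0,"wy":0,"wz":0,"tx":0.5,"ty":-0.1,"tz":0,"hand":0.24},{"wx":0,"wy":0,"wz":0,"tx":0.5,"ty":0,"tz":0,"hand":0.24}]}}

```text
clock: 5.3
position: [0.5275, -0.0828, 0.1182]
ee_rot: [-3.104, -0.487, 0.0]
force: [-0.1, 0.6, 0.1]
width: 0.24
```

Run:
```python
from h import *
go(92,0,117.5,0);look('w3','wrist')
```

```text
t 5.3 tray xy mm [-7.5 -0.4] z 118.2 head 0.0 F [-0.1  0.6  0.1] w 0.24 tilt [-0.  0.] j [ 0.21  0.45 -0.2   1.93  0.12  0.77 -1.32]
-> t(cm) in tool axes [ 9.95 -0.03  0.07] wz total 0.01
dark 614 [548. 112.] [  70.4 -115.9]
dark 347 [516. 260.] [ -14.3 -120.6]
dark 224 [513. 295.] [ -37.  -121.6]
```

View pics/w3.png

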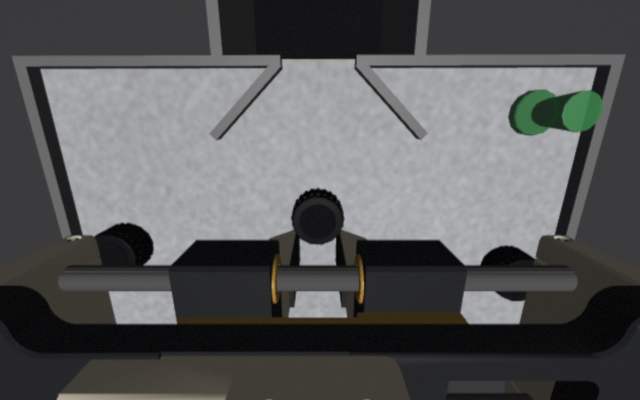

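The cap is nestled at (317,215), and the gate is dead ahead at (319,60). Continue.

Call:
{"api": "step_arm", "payload": {"plan": [{"wx":0,"wy":0,"wz":0,"tx":0.5,"ty":0,"tz":0,"hand":0.24},{"wx":0,"wy":0,"wz":0,"tx":0.5,"ty":0,"tz":0,"hand":0.24},{"wx":0,"wy":0,"wz":0,"tx":0.5,"ty":0,"tz":0,"hand":0.24},{"wx":0,"wy":0,"wz":0,"tx":0.5,"ty":0,"tz":0,"hand":0.24},{"wx":0,"wy":0,"wz":0,"tx":0.5,"ty":0,"tz":0,"hand":0.24},{"wx":0,"wy":0,"wz":0,"tx":0.5,"ty":0,"tz":0,"hand":0.24},{"wx":0,"wy":0,"wz":0,"tx":0.5,"ty":0,"tz":0,"hand":0.24},{"wx":0,"wy":0,"wz":0,"tx":0.5,"ty":0,"tz":0,"hand":0.24},{"wx":0,"wy":0,"wz":0,"tx":0.5,"ty":0,"tz":0,"hand":0.24},{"wx":0,"wy":0,"wz":0,"tx":0.5,"ty":0,"tz":0,"hand":0.24}]}}

```text
clock: 6.18
position: [0.5752, -0.0679, 0.1182]
ee_rot: [3.104, 0.486, -0.0]
force: [0.2, -0.8, 0.6]
width: 0.237
```

Run:
```python
from h import *
go(92,0,117.5,0);look('w4','wrist')
```

```text
t 6.18 tray xy mm [42.5 -0.8] z 118.2 head 0.0 F [ 0.2 -0.8  0.6] w 0.237 tilt [-0. -0.] j [ 0.16  0.51 -0.19  1.82  0.13  0.82 -1.35]
-> t(cm) in tool axes [ 4.95 -0.08  0.07] wz total 0.0
dark 801 [133. 313.] [ -1.9 116.3]
dark 47 [503. 322.] [ -12.2 -124. ]
```

View pics/w4.png

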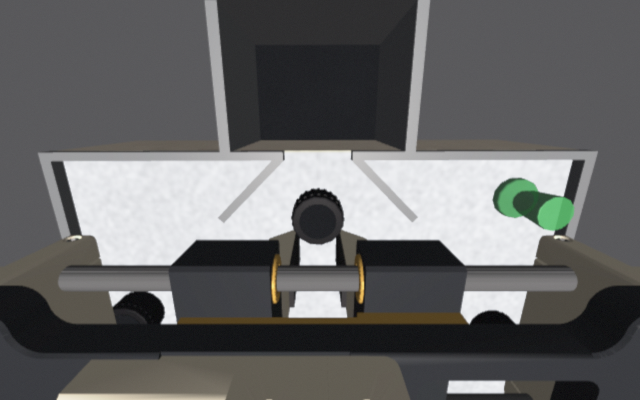

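The cap is still centred, at (317,215), with the gate at (318,152). Push it through.

Call:
{"api": "step_arm", "payload": {"plan": [{"wx":0,"wy":0,"wz":0,"tx":0.5,"ty":0,"tz":0,"hand":0.24},{"wx":0,"wy":0,"wz":0,"tx":0.5,"ty":0,"tz":0,"hand":0.24},{"wx":0,"wy":0,"wz":0,"tx":0.5,"ty":0,"tz":0,"hand":0.24},{"wx":0,"wy":0,"wz":0,"tx":0.5,"ty":0,"tz":0,"hand":0.24},{"wx":0,"wy":0,"wz":0,"tx":0.5,"ty":0,"tz":0,"hand":0.24},{"wx":0,"wy":0,"wz":0,"tx":0.5,"ty":0,"tz":0,"hand":0.24},{"wx":0,"wy":0,"wz":0,"tx":0.5,"ty":0,"tz":0,"hand":0.24},{"wx":0,"wy":0,"wz":0,"tx":0.5,"ty":0,"tz":0,"hand":0.24},{"wx":0,"wy":0,"wz":0,"tx":0.5,"ty":0,"tz":0,"hand":0.24},{"wx":0,"wy":0,"wz":0,"tx":0.5,"ty":0,"tz":0,"hand":0.24}]}}

```text
clock: 7.07
position: [0.6228, -0.0526, 0.1182]
ee_rot: [3.104, 0.486, -0.0]
force: [-0.3, 0.2, -0.2]
width: 0.245
```

Run:
```python
from h import *
go(-11,163,175,-90);look('w5','wrist')
```

```text
t 7.07 tray xy mm [92.5 -0.7] z 118.2 head 0.0 F [-0.3  0.2 -0.2] w 0.245 tilt [-0. -0.] j [ 0.13  0.57 -0.19  1.7   0.13  0.88 -1.38]
-> t(cm) in tool axes [-10.35 -16.37  -5.68] wz total 15.0
dark 67 [297. 243.] [99.2 10.4]
dark 67 [338. 244.] [ 98.6 -12.9]
dark 368 [487. 387.] [ -14.5 -120.7]
```

View pics/w5.png

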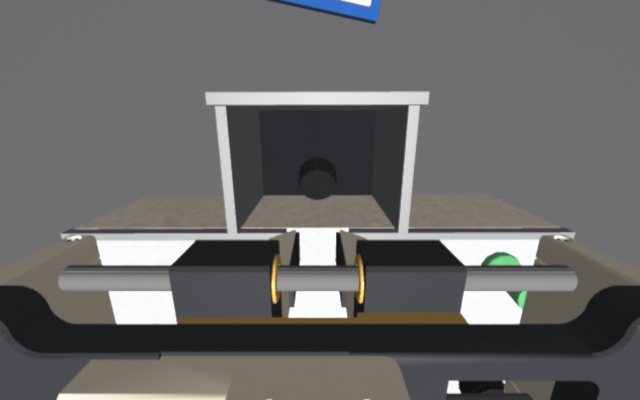

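The first cap lies on the well floor at (318,185). Heading −90 would exceed joint 7's range, so I rise and turn to heading +90. Then I take the −y cap (c).

Call:
{"api": "step_arm", "payload": {"plan": [{"wx":0,"wy":0,"wz":0,"tx":0,"ty":0,"tz":-1,"hand":0.24},{"wx":0,"wy":0,"wz":0,"tx":0,"ty":0,"tz":-1,"hand":0.24},{"wx":0,"wy":0,"wz":-1,"tx":0,"ty":0,"tz":-1,"hand":0.24},{"wx":0,"wy":0,"wz":-1,"tx":0,"ty":0,"tz":-1,"hand":0.24},{"wx":0,"wy":0,"wz":-1,"tx":0,"ty":0,"tz":-1,"hand":0.24},{"wx":0,"wy":0,"wz":-1,"tx":0,"ty":0,"tz":-1,"hand":0.24},{"wx":0,"wy":0,"wz":-1,"tx":0,"ty":0,"tz":0,"hand":0.24},{"wx":0,"wy":0,"wz":-1,"tx":0,"ty":0,"tz":0,"hand":0.24},{"wx":0,"wy":0,"wz":-1,"tx":0,"ty":0,"tz":0,"hand":0.24},{"wx":0,"wy":0,"wz":-1,"tx":0,"ty":0,"tz":0,"hand":0.24}]}}

```text
clock: 7.95
position: [0.6224, -0.0532, 0.1797]
ee_rot: [2.632, 1.712, 0.001]
force: [0.1, 0.4, 1.9]
width: 0.242
```

Call:
{"api": "step_arm", "payload": {"plan": [{"wx":0,"wy":0,"wz":-1,"tx":0,"ty":0,"tz":0,"hand":0.24},{"wx":0,"wy":0,"wz":-1,"tx":0,"ty":0,"tz":0,"hand":0.24},{"wx":0,"wy":0,"wz":-1,"tx":0,"ty":0,"tz":0,"hand":0.24},{"wx":0,"wy":0,"wz":-1,"tx":0,"ty":0,"tz":0,"hand":0.24},{"wx":0,"wy":0,"wz":-1,"tx":0,"ty":0,"tz":0,"hand":0.24},{"wx":0,"wy":0,"wz":-1,"tx":0,"ty":0,"tz":0,"hand":0.24},{"wx":0,"wy":0,"wz":-1,"tx":0,"ty":0,"tz":0,"hand":0.24},{"wx":0,"wy":0,"wz":0,"tx":-2,"ty":1.5,"tz":0,"hand":0.24},{"wx":0,"wy":0,"wz":0,"tx":-2,"ty":1.5,"tz":0,"hand":0.24},{"wx":0,"wy":0,"wz":0,"tx":-2,"ty":1.5,"tz":0,"hand":0.24}]}}

```text
clock: 8.78
position: [0.6842, -0.0973, 0.18]
ee_rot: [1.85, 2.537, -0.0]
force: [0.7, 0.7, -0.2]
width: 0.242
```

Run:
```python
from h import *
go(-26,-160,118,90)
```

```text
t 8.78 tray xy mm [137.3 -62. ] z 180.0 head 90.0 F [ 0.7  0.7 -0.2] w 0.242 tilt [ 0.001 -0.001] j [ 0.39  0.66 -0.55  1.44  0.37  1.14  0.09]
-> t(cm) in tool axes [ -9.79 -16.33   6.2 ] wz total 0.0
```

Call:
{"api": "step_arm", "payload": {"plan": [{"wx":0,"wy":0,"wz":0,"tx":-1.09,"ty":-1.81,"tz":0,"hand":0.24},{"wx":0,"wy":0,"wz":0,"tx":-1.09,"ty":-1.81,"tz":0,"hand":0.24},{"wx":0,"wy":0,"wz":0,"tx":-1.09,"ty":-1.81,"tz":0,"hand":0.24},{"wx":0,"wy":0,"wz":0,"tx":-1.09,"ty":-1.81,"tz":0,"hand":0.24},{"wx":0,"wy":0,"wz":0,"tx":-1.09,"ty":-1.81,"tz":0,"hand":0.24},{"wx":0,"wy":0,"wz":0,"tx":-1.09,"ty":-1.81,"tz":0,"hand":0.24},{"wx":0,"wy":0,"wz":0,"tx":-1.09,"ty":-1.81,"tz":0,"hand":0.24},{"wx":0,"wy":0,"wz":0,"tx":-1.09,"ty":-1.81,"tz":0,"hand":0.24},{"wx":0,"wy":0,"wz":0,"tx":-1.09,"ty":-1.81,"tz":0,"hand":0.24},{"wx":0,"wy":0,"wz":0,"tx":0,"ty":0,"tz":0,"hand":0.24}]}}

```text
clock: 9.62
position: [0.5553, -0.2446, 0.1792]
ee_rot: [1.858, 2.532, -0.007]
force: [0.4, -0.9, 0.1]
width: 0.239
```

Run:
```python
from h import *
go(-26,-160,118,90);look('w6','wrist')
```

```text
t 9.62 tray xy mm [ -30.5 -162.9] z 179.2 head 89.7 F [ 0.4 -0.9  0.1] w 0.239 tilt [-0.002 -0.004] j [ 0.71  0.54 -0.57  1.67  0.33  1.04  0.34]
-> t(cm) in tool axes [0.31 0.47 6.11] wz total -0.06
dark 577 [621.  35.] [174.2 -35.2]
dark 114 [323. 154.] [ -27.1 -113.6]
dark 722 [323. 170.] [ -26.9 -125.8]
```

View pics/w6.png

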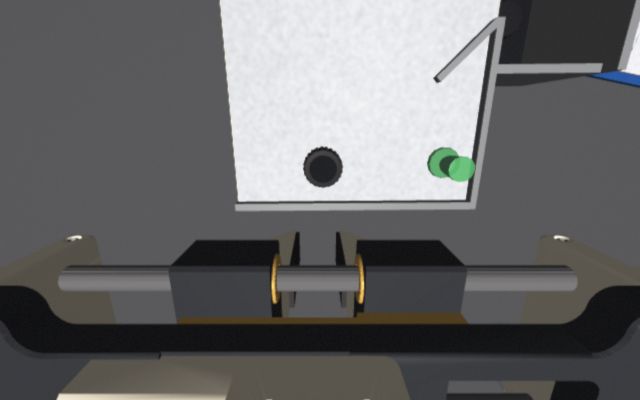

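The wrist view shows the −y cap at (323,167), nearly centred. The stopper is well to the side at (443,163). Descend.

Call:
{"api": "step_arm", "payload": {"plan": [{"wx":0,"wy":0,"wz":0,"tx":0,"ty":0,"tz":0.68,"hand":0.24},{"wx":0,"wy":0,"wz":0,"tx":0,"ty":0,"tz":0.68,"hand":0.24},{"wx":0,"wy":0,"wz":0,"tx":0,"ty":0,"tz":0.68,"hand":0.24},{"wx":0,"wy":0,"wz":0,"tx":0,"ty":0,"tz":0.68,"hand":0.24},{"wx":0,"wy":0,"wz":0,"tx":0,"ty":0,"tz":0.68,"hand":0.24},{"wx":0,"wy":0,"wz":0,"tx":0,"ty":0,"tz":0.68,"hand":0.24},{"wx":0,"wy":0,"wz":0,"tx":0,"ty":0,"tz":0.68,"hand":0.24},{"wx":0,"wy":0,"wz":0,"tx":0,"ty":0,"tz":0.68,"hand":0.24},{"wx":0,"wy":0,"wz":0,"tx":0,"ty":0,"tz":0.68,"hand":0.24},{"wx":0,"wy":0,"wz":0,"tx":0,"ty":0,"tz":0,"hand":0.24}]}}

```text
clock: 10.5
position: [0.5583, -0.2393, 0.1159]
ee_rot: [-1.85, -2.538, 0.0]
force: [-0.7, -0.6, 0.5]
width: 0.238
```

Run:
```python
from h import *
go(-26,-160,118,90);look('w7','wrist')
```

```text
t 10.5 tray xy mm [ -26.  -158.7] z 115.9 head 90.0 F [-0.7 -0.6  0.5] w 0.238 tilt [-0.001  0.   ] j [ 0.69  0.61 -0.55  1.73  0.38  0.92  0.29]
-> t(cm) in tool axes [-0.13 -0.   -0.21] wz total 0.0
dark 285 [486. 190.] [  63.5 -120.2]
dark 108 [297. 246.] [ -38.4 -153.3]
dark 110 [338. 246.] [ -15.  -153.5]
```

View pics/w7.png

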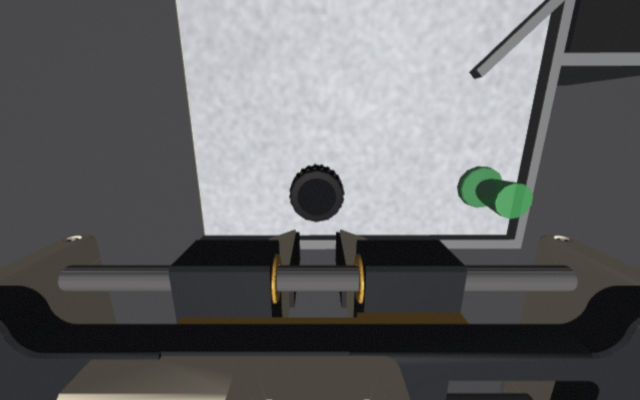

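Aligned, with the cap at (317,193). Raise 2 mm and push along +y.

Call:
{"api": "step_arm", "payload": {"plan": [{"wx":0,"wy":0,"wz":0,"tx":0,"ty":0,"tz":-0.2,"hand":0.24},{"wx":0,"wy":0,"wz":0,"tx":0.5,"ty":0,"tz":0,"hand":0.24},{"wx":0,"wy":0,"wz":0,"tx":0.5,"ty":0,"tz":0,"hand":0.24},{"wx":0,"wy":0,"wz":0,"tx":0.5,"ty":0,"tz":0,"hand":0.24},{"wx":0,"wy":0,"wz":0,"tx":0.5,"ty":0,"tz":0,"hand":0.24},{"wx":0,"wy":0,"wz":0,"tx":0.5,"ty":0,"tz":0,"hand":0.24},{"wx":0,"wy":0,"wz":0,"tx":0.5,"ty":0,"tz":0,"hand":0.24},{"wx":0,"wy":0,"wz":0,"tx":0.5,"ty":0,"tz":0,"hand":0.24},{"wx":0,"wy":0,"wz":0,"tx":0.5,"ty":0,"tz":0,"hand":0.24},{"wx":0,"wy":0,"wz":0,"tx":0.5,"ty":0,"tz":0,"hand":0.24}]}}

```text
clock: 11.38
position: [0.5445, -0.196, 0.119]
ee_rot: [1.851, 2.539, -0.0]
force: [-0.6, -0.4, -0.2]
width: 0.245
```

Run:
```python
from h import *
go(-26,-20,118,90);look('w8','wrist')
```

```text
t 11.38 tray xy mm [ -25.9 -113.3] z 119.0 head 90.0 F [-0.6 -0.4 -0.2] w 0.245 tilt [ 0. -0.] j [ 0.65  0.57 -0.56  1.8   0.38  0.89  0.22]
-> t(cm) in tool axes [ 9.33 -0.01  0.1 ] wz total 0.0
dark 210 [472. 258.] [  64.9 -117.8]
```

View pics/w8.png

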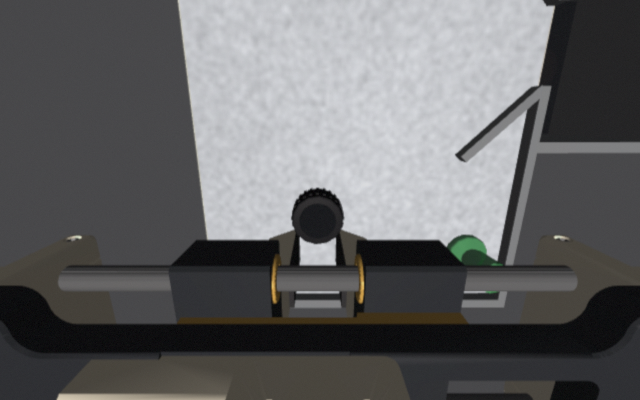

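The cap is caged at (317,215). Continue.

Call:
{"api": "step_arm", "payload": {"plan": [{"wx":0,"wy":0,"wz":0,"tx":0.5,"ty":0,"tz":0,"hand":0.24},{"wx":0,"wy":0,"wz":0,"tx":0.5,"ty":0,"tz":0,"hand":0.24},{"wx":0,"wy":0,"wz":0,"tx":0.5,"ty":0,"tz":0,"hand":0.24},{"wx":0,"wy":0,"wz":0,"tx":0.5,"ty":0,"tz":0,"hand":0.24},{"wx":0,"wy":0,"wz":0,"tx":0.5,"ty":0,"tz":0,"hand":0.24},{"wx":0,"wy":0,"wz":0,"tx":0.5,"ty":0,"tz":0,"hand":0.24},{"wx":0,"wy":0,"wz":0,"tx":0.5,"ty":0,"tz":0,"hand":0.24},{"wx":0,"wy":0,"wz":0,"tx":0.5,"ty":0,"tz":0,"hand":0.24},{"wx":0,"wy":0,"wz":0,"tx":0.5,"ty":0,"tz":0,"hand":0.24},{"wx":0,"wy":0,"wz":0,"tx":0.5,"ty":0,"tz":0,"hand":0.24}]}}

```text
clock: 12.27
position: [0.5292, -0.1484, 0.119]
ee_rot: [1.851, 2.538, 0.0]
force: [0.3, 0.1, 0.0]
width: 0.239
```

Call:
{"api": "step_arm", "payload": {"plan": [{"wx":0,"wy":0,"wz":0,"tx":0.5,"ty":0,"tz":0,"hand":0.24},{"wx":0,"wy":0,"wz":0,"tx":0.5,"ty":0,"tz":0,"hand":0.24},{"wx":0,"wy":0,"wz":0,"tx":0.5,"ty":0,"tz":0,"hand":0.24},{"wx":0,"wy":0,"wz":0,"tx":0.5,"ty":0,"tz":0,"hand":0.24},{"wx":0,"wy":0,"wz":0,"tx":0.5,"ty":0,"tz":0,"hand":0.24},{"wx":0,"wy":0,"wz":0,"tx":0.5,"ty":0,"tz":0,"hand":0.24},{"wx":0,"wy":0,"wz":0,"tx":0.5,"ty":0,"tz":0,"hand":0.24},{"wx":0,"wy":0,"wz":0,"tx":0.4,"ty":0,"tz":0,"hand":0.24},{"wx":0,"wy":0,"wz":0,"tx":0.3,"ty":0,"tz":0,"hand":0.24},{"wx":0,"wy":0,"wz":0,"tx":0.2,"ty":0,"tz":0,"hand":0.24}]}}

```text
clock: 13.1
position: [0.5158, -0.1066, 0.119]
ee_rot: [1.85, 2.539, -0.0]
force: [0.3, -0.5, 0.3]
width: 0.244
```

Run:
```python
from h import *
go(-26,-20,118,90);look('w9','wrist')
```

```text
t 13.1 tray xy mm [-25.9 -19.4] z 119.0 head 90.0 F [ 0.3 -0.5  0.3] w 0.244 tilt [-0. -0.] j [ 0.53  0.5  -0.58  1.92  0.37  0.83  0.06]
-> t(cm) in tool axes [-0.06 -0.01  0.1 ] wz total 0.0
dark 277 [349.   3.] [-11.9 107.9]
dark 257 [459. 386.] [  67.6 -116. ]
```

View pics/w9.png

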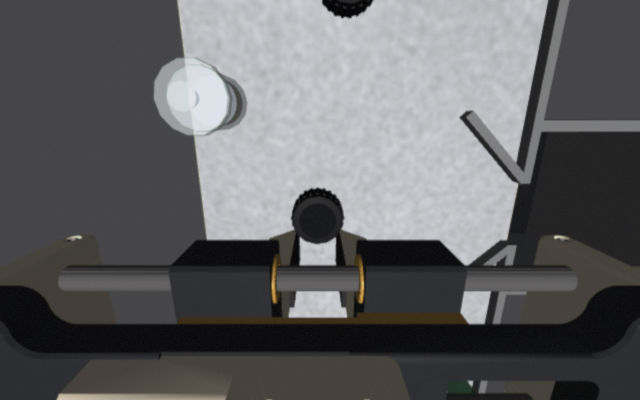

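The cap now sits at about (−26, 0) in the tray frame, directly in front of the gate. I'll back off, rise, turn to heading 0 and go behind it.

Call:
{"api": "step_arm", "payload": {"plan": [{"wx":0,"wy":0,"wz":0,"tx":-0.6,"ty":0,"tz":0,"hand":0.24},{"wx":0,"wy":0,"wz":0,"tx":-0.6,"ty":0,"tz":0,"hand":0.24},{"wx":0,"wy":0,"wz":0,"tx":-0.6,"ty":0,"tz":0,"hand":0.24},{"wx":0,"wy":0,"wz":0,"tx":0,"ty":0,"tz":-1,"hand":0.24},{"wx":0,"wy":0,"wz":0,"tx":0,"ty":0,"tz":-1,"hand":0.24},{"wx":0,"wy":0,"wz":0,"tx":0,"ty":0,"tz":-1,"hand":0.24},{"wx":0,"wy":0,"wz":1,"tx":0,"ty":0,"tz":-1,"hand":0.24},{"wx":0,"wy":0,"wz":1,"tx":0,"ty":0,"tz":-1,"hand":0.24},{"wx":0,"wy":0,"wz":1,"tx":0,"ty":0,"tz":-1,"hand":0.24},{"wx":0,"wy":0,"wz":1,"tx":0,"ty":0,"tz":0,"hand":0.24}]}}

```text
clock: 13.98
position: [0.5228, -0.1238, 0.1822]
ee_rot: [2.341, 2.091, 0.004]
force: [0.8, 0.6, -0.0]
width: 0.237
```

Call:
{"api": "step_arm", "payload": {"plan": [{"wx":0,"wy":0,"wz":1,"tx":0,"ty":0,"tz":0,"hand":0.24},{"wx":0,"wy":0,"wz":1,"tx":0,"ty":0,"tz":0,"hand":0.24},{"wx":0,"wy":0,"wz":1,"tx":0,"ty":0,"tz":0,"hand":0.24},{"wx":0,"wy":0,"wz":1,"tx":0,"ty":0,"tz":0,"hand":0.24},{"wx":0,"wy":0,"wz":1,"tx":0,"ty":0,"tz":0,"hand":0.24},{"wx":0,"wy":0,"wz":1,"tx":0,"ty":0,"tz":0,"hand":0.24},{"wx":0,"wy":0,"wz":1,"tx":0,"ty":0,"tz":0,"hand":0.24},{"wx":0,"wy":0,"wz":1,"tx":0,"ty":0,"tz":0,"hand":0.24},{"wx":0,"wy":0,"wz":1,"tx":0,"ty":0,"tz":0,"hand":0.24},{"wx":0,"wy":0,"wz":1,"tx":0,"ty":0,"tz":0,"hand":0.24}]}}

```text
clock: 14.82
position: [0.5218, -0.1236, 0.1804]
ee_rot: [-3.075, -0.641, -0.002]
force: [-0.3, 0.7, -0.3]
width: 0.238
```

Run:
```python
from h import *
go(-67,0,118,0)
```

```text
t 14.82 tray xy mm [-25.4 -37.4] z 180.4 head 5.8 F [-0.3  0.7 -0.3] w 0.238 tilt [0.001 0.   ] j [ 0.34  0.38 -0.27  1.86  0.12  0.92 -1.15]
-> t(cm) in tool axes [-3.78 -4.14  6.23] wz total 0.96
```

Call:
{"api": "step_arm", "payload": {"plan": [{"wx":0,"wy":0,"wz":0.96,"tx":0,"ty":0,"tz":0,"hand":0.24},{"wx":0,"wy":0,"wz":0,"tx":-1.04,"ty":-0.94,"tz":0,"hand":0.24},{"wx":0,"wy":0,"wz":0,"tx":-1.04,"ty":-0.94,"tz":0,"hand":0.24},{"wx":0,"wy":0,"wz":0,"tx":-1.04,"ty":-0.94,"tz":0,"hand":0.24},{"wx":0,"wy":0,"wz":0,"tx":-1.04,"ty":-0.94,"tz":0,"hand":0.24},{"wx":0,"wy":0,"wz":0,"tx":0,"ty":0,"tz":0,"hand":0.24},{"wx":0,"wy":0,"wz":0,"tx":0,"ty":0,"tz":0.65,"hand":0.24},{"wx":0,"wy":0,"wz":0,"tx":0,"ty":0,"tz":0.65,"hand":0.24},{"wx":0,"wy":0,"wz":0,"tx":0,"ty":0,"tz":0.65,"hand":0.24},{"wx":0,"wy":0,"wz":0,"tx":0,"ty":0,"tz":0.65,"hand":0.24}]}}

```text
clock: 15.65
position: [0.4706, -0.1015, 0.1522]
ee_rot: [-3.103, -0.492, 0.0]
force: [1.3, 1.3, 0.1]
width: 0.245
```

Run:
```python
from h import *
go(-67,0,118,0);look('w10','wrist')
```

```text
t 15.65 tray xy mm [-67.3  -0.8] z 152.2 head 0.2 F [1.3 1.3 0.1] w 0.245 tilt [-0.  0.] j [ 0.31  0.34 -0.26  2.02  0.12  0.8  -1.28]
-> t(cm) in tool axes [ 0.03 -0.07  3.42] wz total 0.04
dark 395 [524.  10.] [  66.2 -117.2]
```

View pics/w10.png

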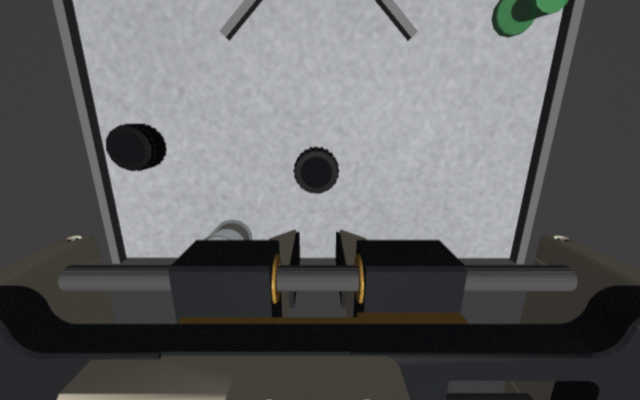

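The cap at (316,170) is centred and the gate is ahead. The bottle at (232,232) is left of the fingers with about 19 mm clearance by calculation. Descend and watch the force.

Call:
{"api": "step_arm", "payload": {"plan": [{"wx":0,"wy":0,"wz":0,"tx":0,"ty":0,"tz":0.5,"hand":0.24},{"wx":0,"wy":0,"wz":0,"tx":0,"ty":0,"tz":0.5,"hand":0.24},{"wx":0,"wy":0,"wz":0,"tx":0,"ty":0,"tz":0.5,"hand":0.24},{"wx":0,"wy":0,"wz":0,"tx":0,"ty":0,"tz":0.5,"hand":0.24},{"wx":0,"wy":0,"wz":0,"tx":0,"ty":0,"tz":0.5,"hand":0.24},{"wx":0,"wy":0,"wz":0,"tx":0,"ty":0,"tz":0.5,"hand":0.24},{"wx":0,"wy":0,"wz":0,"tx":0,"ty":0,"tz":0.2,"hand":0.24},{"wx":0,"wy":0,"wz":0,"tx":0,"ty":0,"tz":0,"hand":0.24},{"wx":0,"wy":0,"wz":0,"tx":0,"ty":0,"tz":0,"hand":0.24},{"wx":0,"wy":0,"wz":0,"tx":0.2,"ty":0,"tz":0,"hand":0.24}]}}

```text
clock: 16.53
position: [0.472, -0.1008, 0.1212]
ee_rot: [3.103, 0.492, -0.0]
force: [-0.5, 0.1, -0.4]
width: 0.236
```

Run:
```python
from h import *
go(92,0,118,0);look('w11','wrist')
```

```text
t 16.53 tray xy mm [-65.8  -0.5] z 121.2 head 0.2 F [-0.5  0.1 -0.4] w 0.236 tilt [-0. -0.] j [ 0.3   0.38 -0.25  2.05  0.14  0.73 -1.3 ]
-> t(cm) in tool axes [1.578e+01 1.000e-02 3.200e-01] wz total 0.04
dark 53 [568.   1.] [  63.5 -120.8]
dark 55 [296. 239.] [-57.3  11. ]
dark 93 [338. 244.] [-60.8 -12.7]
```

View pics/w11.png

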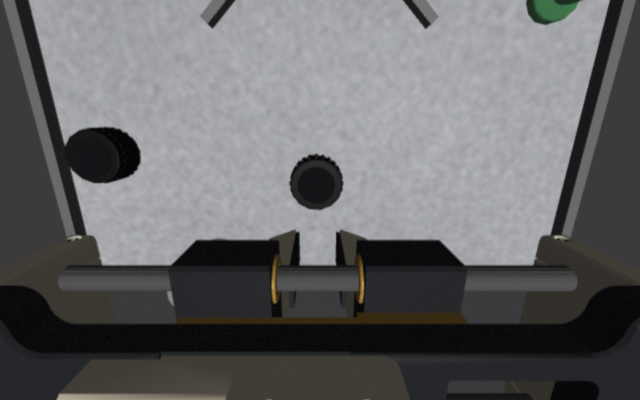

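No contact force, and the cap is centred at (316,182). Push it all the way.

Call:
{"api": "step_arm", "payload": {"plan": [{"wx":0,"wy":0,"wz":0,"tx":0,"ty":0,"tz":0.3,"hand":0.24},{"wx":0,"wy":0,"wz":0,"tx":0.5,"ty":0,"tz":0,"hand":0.24},{"wx":0,"wy":0,"wz":0,"tx":0.5,"ty":0,"tz":0,"hand":0.24},{"wx":0,"wy":0,"wz":0,"tx":0.5,"ty":0,"tz":0,"hand":0.24},{"wx":0,"wy":0,"wz":0,"tx":0.5,"ty":0,"tz":0,"hand":0.24},{"wx":0,"wy":0,"wz":0,"tx":0.5,"ty":0,"tz":0,"hand":0.24},{"wx":0,"wy":0,"wz":0,"tx":0.5,"ty":0,"tz":0,"hand":0.24},{"wx":0,"wy":0,"wz":0,"tx":0.5,"ty":0,"tz":0,"hand":0.24},{"wx":0,"wy":0,"wz":0,"tx":0.5,"ty":0,"tz":0,"hand":0.24},{"wx":0,"wy":0,"wz":0,"tx":0.5,"ty":0,"tz":0,"hand":0.24}]}}

```text
clock: 17.42
position: [0.5154, -0.0866, 0.118]
ee_rot: [3.103, 0.493, -0.0]
force: [-0.7, -0.3, -0.1]
width: 0.242
```

Call:
{"api": "step_arm", "payload": {"plan": [{"wx":0,"wy":0,"wz":0,"tx":0.5,"ty":0,"tz":0,"hand":0.24},{"wx":0,"wy":0,"wz":0,"tx":0.5,"ty":0,"tz":0,"hand":0.24},{"wx":0,"wy":0,"wz":0,"tx":0.5,"ty":0,"tz":0,"hand":0.24},{"wx":0,"wy":0,"wz":0,"tx":0.5,"ty":0,"tz":0,"hand":0.24},{"wx":0,"wy":0,"wz":0,"tx":0.5,"ty":0,"tz":0,"hand":0.24},{"wx":0,"wy":0,"wz":0,"tx":0.5,"ty":0,"tz":0,"hand":0.24},{"wx":0,"wy":0,"wz":0,"tx":0.5,"ty":0,"tz":0,"hand":0.24},{"wx":0,"wy":0,"wz":0,"tx":0.5,"ty":0,"tz":0,"hand":0.24},{"wx":0,"wy":0,"wz":0,"tx":0.5,"ty":0,"tz":0,"hand":0.24},{"wx":0,"wy":0,"wz":0,"tx":0.5,"ty":0,"tz":0,"hand":0.24}]}}

```text
clock: 18.25
position: [0.5629, -0.0711, 0.118]
ee_rot: [3.103, 0.493, -0.0]
force: [-0.2, -0.1, 0.1]
width: 0.241
```

Run:
```python
from h import *
go(92,0,118,0);look('w12','wrist')
```

```text
t 18.25 tray xy mm [29.9 -0. ] z 118.0 head 0.2 F [-0.2 -0.1  0.1] w 0.241 tilt [-0. -0.] j [ 0.2   0.5  -0.24  1.85  0.16  0.81 -1.37]
-> t(cm) in tool axes [6.21 0.02 0.  ] wz total 0.04
dark 77 [527. 185.] [  69.8 -115.3]
```

View pics/w12.png

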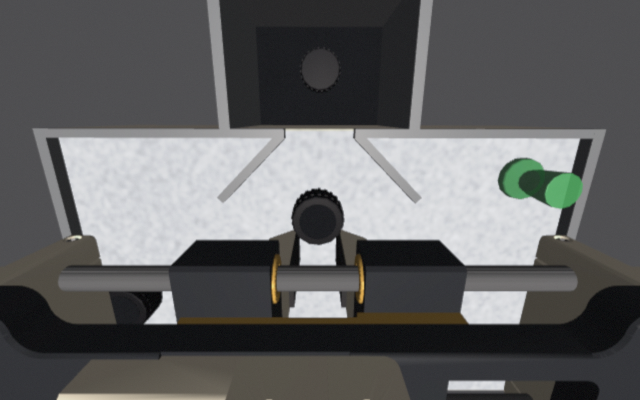

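The cap at (317,215) is lined up with the gate at (319,130). The first cap lies flat in the well at (320,68).

Call:
{"api": "step_arm", "payload": {"plan": [{"wx":0,"wy":0,"wz":0,"tx":0.62,"ty":0,"tz":0,"hand":0.24},{"wx":0,"wy":0,"wz":0,"tx":0.62,"ty":0,"tz":0,"hand":0.24},{"wx":0,"wy":0,"wz":0,"tx":0.62,"ty":0,"tz":0,"hand":0.24},{"wx":0,"wy":0,"wz":0,"tx":0.62,"ty":0,"tz":0,"hand":0.24},{"wx":0,"wy":0,"wz":0,"tx":0.62,"ty":0,"tz":0,"hand":0.24},{"wx":0,"wy":0,"wz":0,"tx":0.62,"ty":0,"tz":0,"hand":0.24},{"wx":0,"wy":0,"wz":0,"tx":0.62,"ty":0,"tz":0,"hand":0.24},{"wx":0,"wy":0,"wz":0,"tx":0.62,"ty":0,"tz":0,"hand":0.24},{"wx":0,"wy":0,"wz":0,"tx":0.62,"ty":0,"tz":0,"hand":0.24},{"wx":0,"wy":0,"wz":0,"tx":0.62,"ty":0,"tz":0,"hand":0.24}]}}

```text
clock: 19.13
position: [0.622, -0.0518, 0.118]
ee_rot: [3.103, 0.493, 0.0]
force: [1.0, -0.8, -0.2]
width: 0.238
```

Run:
```python
from h import *
go(-10,163,180,90);look('w13','wrist')
```

```text
t 19.13 tray xy mm [92.   0.3] z 118.0 head 0.2 F [ 1.  -0.8 -0.2] w 0.238 tilt [ 0. -0.] j [ 0.15  0.58 -0.23  1.7   0.16  0.88 -1.4 ]
-> t(cm) in tool axes [-10.13 -16.32  -6.2 ] wz total -14.96
dark 71 [297. 244.] [98.6 11.5]
dark 66 [338. 244.] [ 98.  -11.9]
```

View pics/w13.png

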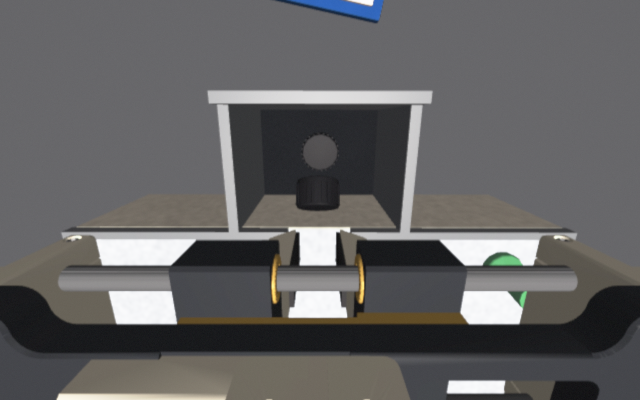

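The second cap is at (318,193), apparently dropping next to the first. I'll rise a little and confirm.

Call:
{"api": "step_arm", "payload": {"plan": [{"wx":0,"wy":0,"wz":0,"tx":0,"ty":0,"tz":-1,"hand":0.24},{"wx":0,"wy":0,"wz":0,"tx":0,"ty":0,"tz":-1,"hand":0.24},{"wx":0,"wy":0,"wz":0,"tx":0,"ty":0,"tz":-1,"hand":0.24},{"wx":0,"wy":0,"wz":0,"tx":0,"ty":0,"tz":-1,"hand":0.24},{"wx":0,"wy":0,"wz":0,"tx":0,"ty":0,"tz":-1,"hand":0.24},{"wx":0,"wy":0,"wz":0,"tx":-1,"ty":0,"tz":-1,"hand":0.24},{"wx":0,"wy":0,"wz":0,"tx":-1,"ty":0,"tz":0,"hand":0.24},{"wx":0,"wy":0,"wz":0,"tx":-1,"ty":0,"tz":0,"hand":0.24},{"wx":0,"wy":0,"wz":0,"tx":-1,"ty":0,"tz":0,"hand":0.24},{"wx":0,"wy":0,"wz":0,"tx":-1,"ty":0,"tz":0,"hand":0.24}]}}

```text
clock: 20.02
position: [0.572, -0.0682, 0.1775]
ee_rot: [3.103, 0.492, -0.002]
force: [0.5, -0.1, -0.4]
width: 0.238
```

Run:
```python
from h import *
go(-10,163,180,90);look('w14','wrist')
```

```text
t 20.02 tray xy mm [39.4 -0. ] z 177.5 head 0.2 F [ 0.5 -0.1 -0.4] w 0.238 tilt [-0.001 -0.   ] j [ 0.2   0.44 -0.25  1.77  0.13  0.95 -1.35]
-> t(cm) in tool axes [ -4.87 -16.32  -0.24] wz total -14.96
dark 335 [319.  25.] [174.3  -1. ]
dark 161 [169. 259.] [  1.3 123.2]
```

View pics/w14.png

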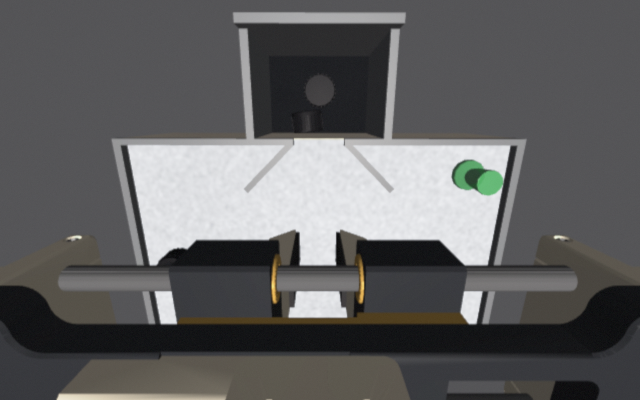

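The second cap is in the well at (307,120), on its side, with the first flat at (319,90). Next is the third cap, on the +y side.

Call:
{"api": "step_arm", "payload": {"plan": [{"wx":0,"wy":0,"wz":0,"tx":-0.54,"ty":-1.81,"tz":0,"hand":0.24},{"wx":0,"wy":0,"wz":0,"tx":-0.54,"ty":-1.81,"tz":0,"hand":0.24},{"wx":0,"wy":0,"wz":0,"tx":-0.54,"ty":-1.81,"tz":0,"hand":0.24},{"wx":0,"wy":0,"wz":0,"tx":-0.54,"ty":-1.81,"tz":0,"hand":0.24},{"wx":0,"wy":0,"wz":0,"tx":-0.54,"ty":-1.81,"tz":0,"hand":0.24},{"wx":0,"wy":0,"wz":0,"tx":-0.54,"ty":-1.81,"tz":0,"hand":0.24},{"wx":0,"wy":0,"wz":0,"tx":-0.54,"ty":-1.81,"tz":0,"hand":0.24},{"wx":0,"wy":0,"wz":0,"tx":-0.54,"ty":-1.81,"tz":0,"hand":0.24},{"wx":0,"wy":0,"wz":0,"tx":-0.54,"ty":-1.81,"tz":0,"hand":0.24},{"wx":0,"wy":0,"wz":-1,"tx":0,"ty":0,"tz":0,"hand":0.24}]}}

```text
clock: 20.9
position: [0.4747, 0.0755, 0.1778]
ee_rot: [-3.071, -0.657, 0.002]
force: [-0.4, 0.2, 0.3]
width: 0.239
```

Call:
{"api": "step_arm", "payload": {"plan": [{"wx":0,"wy":0,"wz":-1,"tx":0,"ty":0,"tz":0,"hand":0.24},{"wx":0,"wy":0,"wz":-1,"tx":0,"ty":0,"tz":0,"hand":0.24},{"wx":0,"wy":0,"wz":-1,"tx":0,"ty":0,"tz":0,"hand":0.24},{"wx":0,"wy":0,"wz":-1,"tx":0,"ty":0,"tz":0,"hand":0.24},{"wx":0,"wy":0,"wz":-1,"tx":0,"ty":0,"tz":0,"hand":0.24},{"wx":0,"wy":0,"wz":-1,"tx":0,"ty":0,"tz":0,"hand":0.24},{"wx":0,"wy":0,"wz":-1,"tx":0,"ty":0,"tz":0,"hand":0.24},{"wx":0,"wy":0,"wz":-1,"tx":0,"ty":0,"tz":0,"hand":0.24},{"wx":0,"wy":0,"wz":-1,"tx":0,"ty":0,"tz":0,"hand":0.24},{"wx":0,"wy":0,"wz":-1,"tx":0,"ty":0,"tz":0,"hand":0.24}]}}

```text
clock: 21.73
position: [0.4767, 0.072, 0.1777]
ee_rot: [-2.328, -2.109, 0.001]
force: [0.6, 0.6, 0.2]
width: 0.239
```

Run:
```python
from h import *
go(-10,163,119,90)
```

```text
t 21.73 tray xy mm [ -8.5 162.6] z 177.7 head 66.5 F [0.6 0.6 0.2] w 0.239 tilt [-0.001 -0.   ] j [ 0.19  0.34 -0.56  1.97  0.23  0.89 -0.59]
-> t(cm) in tool axes [-0.02 -0.15  5.87] wz total -3.91
```

Call:
{"api": "step_arm", "payload": {"plan": [{"wx":0,"wy":0,"wz":-1,"tx":0,"ty":0,"tz":0,"hand":0.24},{"wx":0,"wy":0,"wz":-1,"tx":0,"ty":0,"tz":0,"hand":0.24},{"wx":0,"wy":0,"wz":-1,"tx":0,"ty":0,"tz":0,"hand":0.24},{"wx":0,"wy":0,"wz":-0.91,"tx":0,"ty":0,"tz":0,"hand":0.24},{"wx":0,"wy":0,"wz":0,"tx":0,"ty":-0.15,"tz":0,"hand":0.24},{"wx":0,"wy":0,"wz":0,"tx":0,"ty":0,"tz":0.5,"hand":0.24},{"wx":0,"wy":0,"wz":0,"tx":0,"ty":0,"tz":0.5,"hand":0.24},{"wx":0,"wy":0,"wz":0,"tx":0,"ty":0,"tz":0.5,"hand":0.24},{"wx":0,"wy":0,"wz":0,"tx":0,"ty":0,"tz":0.5,"hand":0.24},{"wx":0,"wy":0,"wz":0,"tx":0,"ty":0,"tz":0,"hand":0.24}]}}

```text
clock: 22.57
position: [0.4751, 0.0717, 0.1568]
ee_rot: [-1.858, -2.532, 0.002]
force: [-0.3, -0.5, -0.0]
width: 0.243
```

Run:
```python
from h import *
go(-10,163,119,90);look('t15','top');look('s15','side')
```

```text
t 22.57 tray xy mm [-10.2 162.8] z 156.8 head 89.7 F [-0.3 -0.5 -0. ] w 0.243 tilt [-0.002 -0.   ] j [ 0.24  0.39 -0.64  1.99  0.3   0.86 -0.26]
-> t(cm) in tool axes [0.02 0.02 3.78] wz total -0.06
dark 78 [302. 256.] [ -9.5 118.9]
dark 191 [273. 201.] [-13.1 118.4]
```

View pics/t15.png

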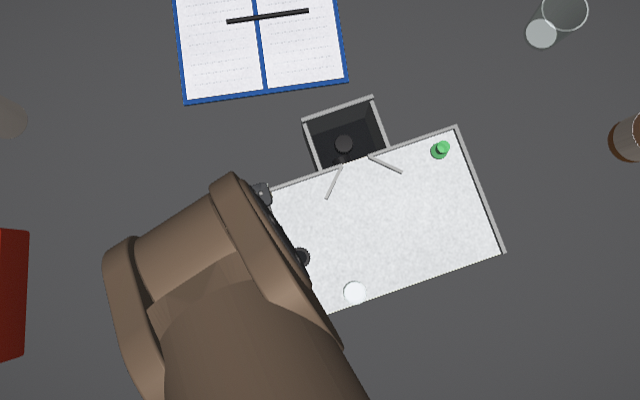

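View pics/s15.png

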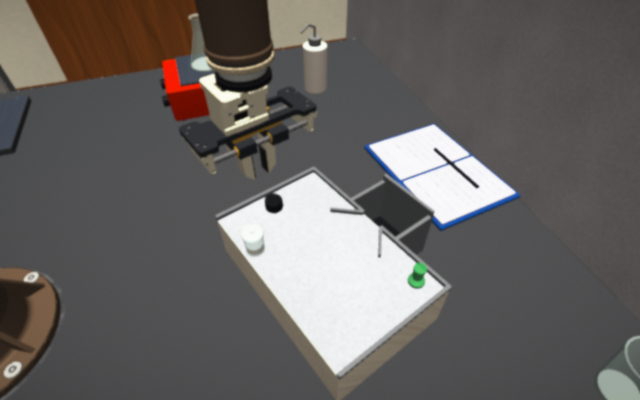

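The third cap is in place at (274,203) in the side view, and the fingers are behind it, over the fence. Bottle and stopper are untouched. Descend.

Call:
{"api": "step_arm", "payload": {"plan": [{"wx":0,"wy":0,"wz":-0.06,"tx":0,"ty":0,"tz":0.55,"hand":0.24},{"wx":0,"wy":0,"wz":0,"tx":0,"ty":0,"tz":0.55,"hand":0.24},{"wx":0,"wy":0,"wz":0,"tx":0,"ty":0,"tz":0.55,"hand":0.24},{"wx":0,"wy":0,"wz":0,"tx":0,"ty":0,"tz":0.55,"hand":0.24},{"wx":0,"wy":0,"wz":0,"tx":0,"ty":0,"tz":0.55,"hand":0.24},{"wx":0,"wy":0,"wz":0,"tx":0,"ty":0,"tz":0.55,"hand":0.24},{"wx":0,"wy":0,"wz":0,"tx":0,"ty":0,"tz":0.3,"hand":0.24},{"wx":0,"wy":0,"wz":0,"tx":0,"ty":0,"tz":0,"hand":0.24},{"wx":0,"wy":0,"wz":0,"tx":0,"ty":0,"tz":0,"hand":0.24},{"wx":0,"wy":0,"wz":0,"tx":-0.3,"ty":0,"tz":0,"hand":0.24}]}}

```text
clock: 23.5
position: [0.4767, 0.0695, 0.1223]
ee_rot: [1.848, 2.54, 0.001]
force: [-0.4, -0.1, 1.1]
width: 0.241
```

Run:
```python
from h import *
go(-10,20,118.5,90)
```

```text
t 23.5 tray xy mm [ -9.2 160.2] z 122.3 head 90.1 F [-0.4 -0.1  1.1] w 0.241 tilt [0. 0.] j [ 0.22  0.44 -0.61  2.02  0.35  0.78 -0.29]
-> t(cm) in tool axes [-14.02  -0.11   0.37] wz total 0.02
```

Call:
{"api": "step_arm", "payload": {"plan": [{"wx":0,"wy":0,"wz":0,"tx":0,"ty":-0.1,"tz":0.35,"hand":0.24},{"wx":0,"wy":0,"wz":0,"tx":-0.3,"ty":0,"tz":0,"hand":0.24},{"wx":0,"wy":0,"wz":0,"tx":-0.5,"ty":0,"tz":0,"hand":0.24},{"wx":0,"wy":0,"wz":0,"tx":-0.5,"ty":0,"tz":0,"hand":0.24},{"wx":0,"wy":0,"wz":0,"tx":-0.5,"ty":0,"tz":0,"hand":0.24},{"wx":0,"wy":0,"wz":0,"tx":-0.5,"ty":0,"tz":0,"hand":0.24},{"wx":0,"wy":0,"wz":0,"tx":-0.5,"ty":0,"tz":0,"hand":0.24},{"wx":0,"wy":0,"wz":0,"tx":-0.5,"ty":0,"tz":0,"hand":0.24},{"wx":0,"wy":0,"wz":0,"tx":-0.5,"ty":0,"tz":0,"hand":0.24},{"wx":0,"wy":0,"wz":0,"tx":-0.5,"ty":0,"tz":0,"hand":0.24}]}}

```text
clock: 24.33
position: [0.4891, 0.0272, 0.1185]
ee_rot: [1.85, 2.539, -0.0]
force: [0.8, 1.1, 0.1]
width: 0.242
```

Run:
```python
from h import *
go(-10,20,118.5,90);look('s16','side');look('t16','top')
im=cv2.imread('pics/s16.png')[120:320,180:480];cv2.imwrite('pics/s16c.png',cv2.resize(im,None,fx=2,fy=2))
im=cv2.imread('pics/t16.png')[80:340,230:530];cv2.imwrite('pics/t16c.png',cv2.resize(im,None,fx=2,fy=2))
```

```text
t 24.33 tray xy mm [-10.4 116.2] z 118.5 head 90.1 F [0.8 1.1 0.1] w 0.242 tilt [ 0. -0.] j [ 0.3   0.45 -0.6   2.01  0.36  0.78 -0.2 ]
-> t(cm) in tool axes [-9.62  0.03  0.  ] wz total 0.01
dark 229 [282. 208.] [-10.9  95.1]
dark 78 [337. 111.] [175.1   1.9]
```

View pics/s16c.png

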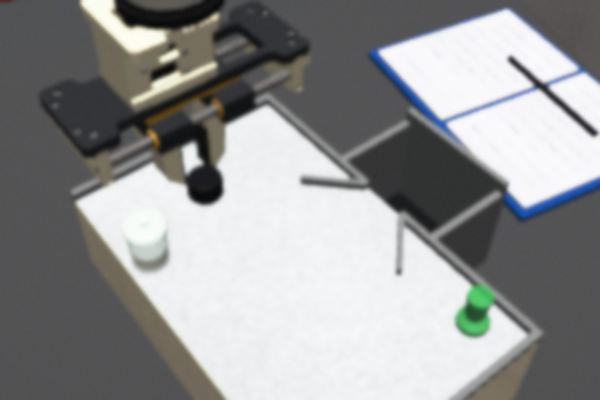

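View pics/t16c.png

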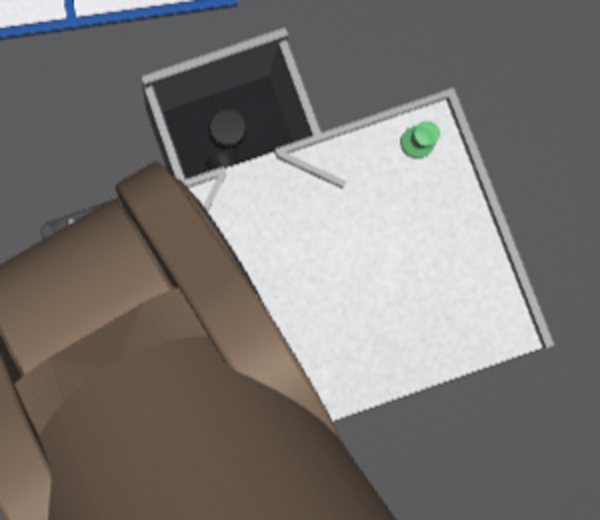

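The cap is caged and moving at about (−11, 95), clear of the bottle. Continue.

Call:
{"api": "step_arm", "payload": {"plan": [{"wx":0,"wy":0,"wz":0,"tx":-0.5,"ty":0,"tz":0,"hand":0.24},{"wx":0,"wy":0,"wz":0,"tx":-0.5,"ty":0,"tz":0,"hand":0.24},{"wx":0,"wy":0,"wz":0,"tx":-0.5,"ty":0,"tz":0,"hand":0.24},{"wx":0,"wy":0,"wz":0,"tx":-0.5,"ty":0,"tz":0,"hand":0.24},{"wx":0,"wy":0,"wz":0,"tx":-0.5,"ty":0,"tz":0,"hand":0.24},{"wx":0,"wy":0,"wz":0,"tx":-0.5,"ty":0,"tz":0,"hand":0.24},{"wx":0,"wy":0,"wz":0,"tx":-0.5,"ty":0,"tz":0,"hand":0.24},{"wx":0,"wy":0,"wz":0,"tx":-0.5,"ty":0,"tz":0,"hand":0.24},{"wx":0,"wy":0,"wz":0,"tx":-0.5,"ty":0,"tz":0,"hand":0.24},{"wx":0,"wy":0,"wz":0,"tx":-0.5,"ty":0,"tz":0,"hand":0.24}]}}

```text
clock: 25.27
position: [0.5044, -0.0203, 0.1185]
ee_rot: [1.849, 2.539, -0.0]
force: [-0.2, 0.5, 0.2]
width: 0.242
```

Call:
{"api": "step_arm", "payload": {"plan": [{"wx":0,"wy":0,"wz":0,"tx":-0.5,"ty":0,"tz":0,"hand":0.24},{"wx":0,"wy":0,"wz":0,"tx":-0.5,"ty":0,"tz":0,"hand":0.24},{"wx":0,"wy":0,"wz":0,"tx":-0.5,"ty":0,"tz":0,"hand":0.24},{"wx":0,"wy":0,"wz":0,"tx":-0.5,"ty":0,"tz":0,"hand":0.24},{"wx":0,"wy":0,"wz":0,"tx":-0.5,"ty":0,"tz":0,"hand":0.24},{"wx":0,"wy":0,"wz":0,"tx":-0.5,"ty":0,"tz":0,"hand":0.24},{"wx":0,"wy":0,"wz":0,"tx":-0.5,"ty":0,"tz":0,"hand":0.24},{"wx":0,"wy":0,"wz":0,"tx":-0.5,"ty":0,"tz":0,"hand":0.24},{"wx":0,"wy":0,"wz":0,"tx":-0.4,"ty":0,"tz":0,"hand":0.24},{"wx":0,"wy":0,"wz":0,"tx":-0.2,"ty":0,"tz":0,"hand":0.24}]}}

```text
clock: 26.1
position: [0.5186, -0.0644, 0.1185]
ee_rot: [1.85, 2.539, -0.0]
force: [0.1, -0.6, 0.1]
width: 0.24
```

Run:
```python
from h import *
go(-10,20,118.5,90);look('s17','side')
im=cv2.imread('pics/s17.png')[120:320,180:480];cv2.imwrite('pics/s17c.png',cv2.resize(im,None,fx=2,fy=2))
```

```text
t 26.1 tray xy mm [-10.3  19.9] z 118.5 head 90.0 F [ 0.1 -0.6  0.1] w 0.24 tilt [ 0. -0.] j [ 0.45  0.49 -0.58  1.93  0.36  0.82 -0.01]
-> t(cm) in tool axes [ 0.01  0.03 -0.  ] wz total 0.0
dark 298 [317. 246.] [-11.   -0.2]
```

View pics/s17c.png

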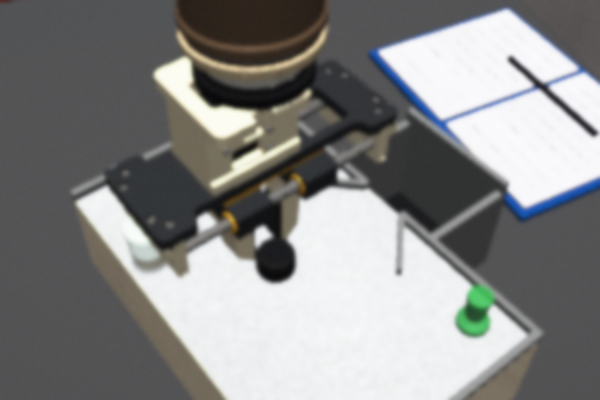

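The cap is at (−11, 0) by measurement. Back off, rise, turn.

Call:
{"api": "step_arm", "payload": {"plan": [{"wx":0,"wy":0,"wz":0,"tx":0.6,"ty":0,"tz":0,"hand":0.24},{"wx":0,"wy":0,"wz":0,"tx":0.6,"ty":0,"tz":0,"hand":0.24},{"wx":0,"wy":0,"wz":0,"tx":0.6,"ty":0,"tz":0,"hand":0.24},{"wx":0,"wy":0,"wz":0,"tx":0,"ty":0,"tz":-1,"hand":0.24},{"wx":0,"wy":0,"wz":0,"tx":0,"ty":0,"tz":-1,"hand":0.24},{"wx":0,"wy":0,"wz":0,"tx":0,"ty":0,"tz":-1,"hand":0.24},{"wx":0,"wy":0,"wz":0,"tx":0,"ty":0,"tz":-1,"hand":0.24},{"wx":0,"wy":0,"wz":0,"tx":0,"ty":0,"tz":-1,"hand":0.24},{"wx":0,"wy":0,"wz":0,"tx":0,"ty":0,"tz":-1,"hand":0.24},{"wx":0,"wy":0,"wz":1,"tx":0,"ty":0,"tz":0,"hand":0.24}]}}

```text
clock: 26.98
position: [0.514, -0.0467, 0.1811]
ee_rot: [1.977, 2.438, 0.003]
force: [-0.4, -0.1, 0.3]
width: 0.24
```

Call:
{"api": "step_arm", "payload": {"plan": [{"wx":0,"wy":0,"wz":1,"tx":0,"ty":0,"tz":0,"hand":0.24},{"wx":0,"wy":0,"wz":1,"tx":0,"ty":0,"tz":0,"hand":0.24},{"wx":0,"wy":0,"wz":1,"tx":0,"ty":0,"tz":0,"hand":0.24},{"wx":0,"wy":0,"wz":1,"tx":0,"ty":0,"tz":0,"hand":0.24},{"wx":0,"wy":0,"wz":1,"tx":0,"ty":0,"tz":0,"hand":0.24},{"wx":0,"wy":0,"wz":1,"tx":0,"ty":0,"tz":0,"hand":0.24},{"wx":0,"wy":0,"wz":1,"tx":0,"ty":0,"tz":0,"hand":0.24},{"wx":0,"wy":0,"wz":1,"tx":0,"ty":0,"tz":0,"hand":0.24},{"wx":0,"wy":0,"wz":1,"tx":0,"ty":0,"tz":0,"hand":0.24},{"wx":0,"wy":0,"wz":1,"tx":0,"ty":0,"tz":0,"hand":0.24}]}}

```text
clock: 27.82
position: [0.513, -0.0466, 0.1793]
ee_rot: [2.937, 1.114, 0.001]
force: [-0.7, -0.5, 0.6]
width: 0.238
```

Run:
```python
from h import *
go(-52,0,118,0)
```

```text
t 27.82 tray xy mm [-10.2  38.6] z 179.3 head 23.8 F [-0.7 -0.5  0.6] w 0.238 tilt [0.001 0.   ] j [ 0.27  0.36 -0.36  1.9   0.16  0.9  -1.02]
-> t(cm) in tool axes [-5.39  1.85  6.13] wz total 3.96
```

Call:
{"api": "step_arm", "payload": {"plan": [{"wx":0,"wy":0,"wz":0.99,"tx":0,"ty":0,"tz":0,"hand":0.24},{"wx":0,"wy":0,"wz":0.99,"tx":0,"ty":0,"tz":0,"hand":0.24},{"wx":0,"wy":0,"wz":0.99,"tx":0,"ty":0,"tz":0,"hand":0.24},{"wx":0,"wy":0,"wz":0.99,"tx":0,"ty":0,"tz":0,"hand":0.24},{"wx":0,"wy":0,"wz":0,"tx":-1.05,"ty":0.97,"tz":0,"hand":0.24},{"wx":0,"wy":0,"wz":0,"tx":-1.05,"ty":0.97,"tz":0,"hand":0.24},{"wx":0,"wy":0,"wz":0,"tx":-1.05,"ty":0.97,"tz":0,"hand":0.24},{"wx":0,"wy":0,"wz":0,"tx":-1.05,"ty":0.97,"tz":0,"hand":0.24},{"wx":0,"wy":0,"wz":0,"tx":0,"ty":0,"tz":0,"hand":0.24},{"wx":0,"wy":0,"wz":0,"tx":0,"ty":0,"tz":0,"hand":0.24}]}}

```text
clock: 28.65
position: [0.4851, -0.0968, 0.1792]
ee_rot: [3.103, 0.492, 0.001]
force: [0.6, 0.5, 0.5]
width: 0.243
```

Run:
```python
from h import *
go(-52,0,118,0);look('w18','wrist')
```

```text
t 28.65 tray xy mm [-52.1  -0.7] z 179.2 head 0.2 F [0.6 0.5 0.5] w 0.243 tilt [ 0.001 -0.   ] j [ 0.29  0.32 -0.25  1.96  0.1   0.88 -1.27]
-> t(cm) in tool axes [ 0.01 -0.08  6.12] wz total 0.04
dark 251 [491.  48.] [  67.8 -116.4]
```

View pics/w18.png

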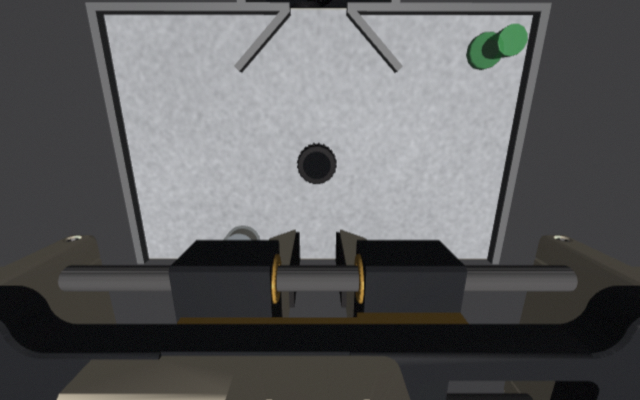

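The cap is centred at (317,163). Descend 61 mm, then push.

Call:
{"api": "step_arm", "payload": {"plan": [{"wx":0,"wy":0,"wz":0,"tx":0,"ty":0,"tz":0.65,"hand":0.24},{"wx":0,"wy":0,"wz":0,"tx":0,"ty":0,"tz":0.65,"hand":0.24},{"wx":0,"wy":0,"wz":0,"tx":0,"ty":0,"tz":0.65,"hand":0.24},{"wx":0,"wy":0,"wz":0,"tx":0,"ty":0,"tz":0.65,"hand":0.24},{"wx":0,"wy":0,"wz":0,"tx":0,"ty":0,"tz":0.65,"hand":0.24},{"wx":0,"wy":0,"wz":0,"tx":0,"ty":0,"tz":0.65,"hand":0.24},{"wx":0,"wy":0,"wz":0,"tx":0,"ty":0,"tz":0.65,"hand":0.24},{"wx":0,"wy":0,"wz":0,"tx":0,"ty":0,"tz":0.65,"hand":0.24},{"wx":0,"wy":0,"wz":0,"tx":0,"ty":0,"tz":0.65,"hand":0.24},{"wx":0,"wy":0,"wz":0,"tx":0,"ty":0,"tz":0,"hand":0.24}]}}

```text
clock: 29.53
position: [0.4843, -0.0964, 0.1187]
ee_rot: [-3.102, -0.494, 0.003]
force: [0.0, -0.4, 0.1]
width: 0.241
```

Run:
```python
from h import *
go(92,0,118,0)
```

```text
t 29.53 tray xy mm [-52.8  -0. ] z 118.7 head 0.3 F [ 0.  -0.4  0.1] w 0.241 tilt [-0.002  0.   ] j [ 0.28  0.4  -0.24  2.02  0.14  0.74 -1.3 ]
-> t(cm) in tool axes [14.48  0.07  0.04] wz total 0.05
```

Call:
{"api": "step_arm", "payload": {"plan": [{"wx":0,"wy":0,"wz":0,"tx":0,"ty":0,"tz":0,"hand":0.24},{"wx":0,"wy":0,"wz":0,"tx":0.5,"ty":0,"tz":0,"hand":0.24},{"wx":0,"wy":0,"wz":0,"tx":0.5,"ty":0,"tz":0,"hand":0.24},{"wx":0,"wy":0,"wz":0,"tx":0.5,"ty":0,"tz":0,"hand":0.24},{"wx":0,"wy":0,"wz":0,"tx":0.5,"ty":0,"tz":0,"hand":0.24},{"wx":0,"wy":0,"wz":0,"tx":0.5,"ty":0,"tz":0,"hand":0.24},{"wx":0,"wy":0,"wz":0,"tx":0.5,"ty":0,"tz":0,"hand":0.24},{"wx":0,"wy":0,"wz":0,"tx":0.5,"ty":0,"tz":0,"hand":0.24},{"wx":0,"wy":0,"wz":0,"tx":0.5,"ty":0,"tz":0,"hand":0.24},{"wx":0,"wy":0,"wz":0,"tx":0.5,"ty":0,"tz":0,"hand":0.24}]}}

```text
clock: 30.37
position: [0.5282, -0.0823, 0.12]
ee_rot: [3.102, 0.494, -0.0]
force: [0.8, 0.8, -0.6]
width: 0.243
```

Run:
```python
from h import *
go(92,0,118,0);look('w19','wrist')
```

```text
t 30.37 tray xy mm [-6.6 -0.1] z 120.0 head 0.3 F [ 0.8  0.8 -0.6] w 0.243 tilt [-0. -0.] j [ 0.23  0.45 -0.23  1.93  0.14  0.78 -1.34]
-> t(cm) in tool axes [9.86 0.05 0.2 ] wz total 0.05
dark 602 [546. 115.] [  70.5 -116. ]
```

View pics/w19.png

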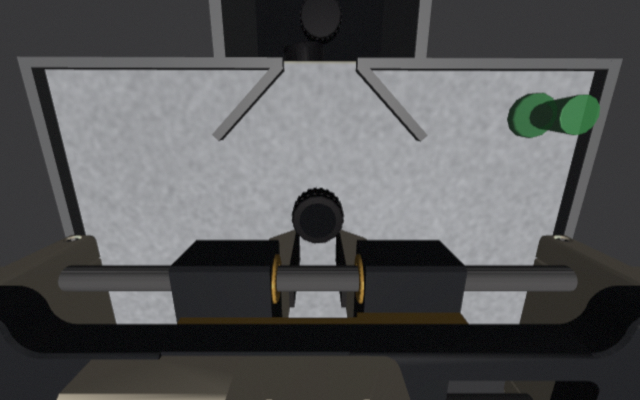

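The cap is caged at (317,215), heading straight for the gate at (320,63). Push it through.

Call:
{"api": "step_arm", "payload": {"plan": [{"wx":0,"wy":0,"wz":0,"tx":0.5,"ty":0,"tz":0.1,"hand":0.24},{"wx":0,"wy":0,"wz":0,"tx":0.5,"ty":0,"tz":0,"hand":0.24},{"wx":0,"wy":0,"wz":0,"tx":0.5,"ty":0,"tz":0,"hand":0.24},{"wx":0,"wy":0,"wz":0,"tx":0.5,"ty":0,"tz":0,"hand":0.24},{"wx":0,"wy":0,"wz":0,"tx":0.5,"ty":0,"tz":0,"hand":0.24},{"wx":0,"wy":0,"wz":0,"tx":0.5,"ty":0,"tz":0,"hand":0.24},{"wx":0,"wy":0,"wz":0,"tx":0.5,"ty":0,"tz":0,"hand":0.24},{"wx":0,"wy":0,"wz":0,"tx":0.5,"ty":0,"tz":0,"hand":0.24},{"wx":0,"wy":0,"wz":0,"tx":0.5,"ty":0,"tz":0,"hand":0.24},{"wx":0,"wy":0,"wz":0,"tx":0.5,"ty":0,"tz":0,"hand":0.24}]}}

```text
clock: 31.25
position: [0.5758, -0.0667, 0.119]
ee_rot: [3.102, 0.494, -0.0]
force: [-0.4, 0.1, 0.6]
width: 0.242
```

Call:
{"api": "step_arm", "payload": {"plan": [{"wx":0,"wy":0,"wz":0,"tx":0.5,"ty":0,"tz":0,"hand":0.24},{"wx":0,"wy":0,"wz":0,"tx":0.5,"ty":0,"tz":0,"hand":0.24},{"wx":0,"wy":0,"wz":0,"tx":0.5,"ty":0,"tz":0,"hand":0.24},{"wx":0,"wy":0,"wz":0,"tx":0.5,"ty":0,"tz":0,"hand":0.24},{"wx":0,"wy":0,"wz":0,"tx":0.5,"ty":0,"tz":0,"hand":0.24},{"wx":0,"wy":0,"wz":0,"tx":0.5,"ty":0,"tz":0,"hand":0.24},{"wx":0,"wy":0,"wz":0,"tx":0.5,"ty":0,"tz":0,"hand":0.24},{"wx":0,"wy":0,"wz":0,"tx":0.5,"ty":0,"tz":0,"hand":0.24},{"wx":0,"wy":0,"wz":0,"tx":0.5,"ty":0,"tz":0,"hand":0.24},{"wx":0,"wy":0,"wz":0,"tx":0.4,"ty":0,"tz":0,"hand":0.24}]}}

```text
clock: 32.08
position: [0.6225, -0.0514, 0.119]
ee_rot: [-3.102, -0.495, -0.0]
force: [0.4, -0.7, -0.3]
width: 0.242
```

Run:
```python
from h import *
go(92,0,118,0);look('w20','wrist')
```

```text
t 32.08 tray xy mm [92.6  0.6] z 119.0 head 0.3 F [ 0.4 -0.7 -0.3] w 0.242 tilt [0. 0.] j [ 0.15  0.57 -0.22  1.7   0.15  0.88 -1.39]
-> t(cm) in tool axes [-0.06  0.06  0.1 ] wz total 0.05
dark 67 [297. 244.] [99.  11.7]
dark 65 [338. 244.] [ 98.6 -11.6]
```

View pics/w20.png

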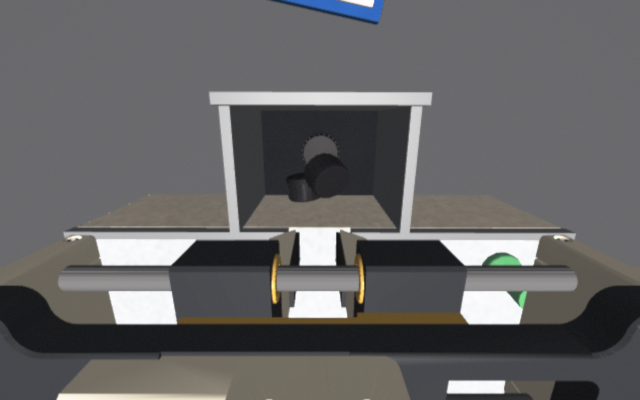

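All three caps are seen in the well, at (320,150), (302,187) and (325,175). Now I rise and withdraw for a final check.

Call:
{"api": "step_arm", "payload": {"plan": [{"wx":0,"wy":0,"wz":0,"tx":0,"ty":0,"tz":-1,"hand":0.24},{"wx":0,"wy":0,"wz":0,"tx":0,"ty":0,"tz":-1,"hand":0.24},{"wx":0,"wy":0,"wz":0,"tx":0,"ty":0,"tz":-1,"hand":0.24},{"wx":0,"wy":0,"wz":0,"tx":0,"ty":0,"tz":-1,"hand":0.24},{"wx":0,"wy":0,"wz":0,"tx":0,"ty":0,"tz":-1,"hand":0.24},{"wx":0,"wy":0,"wz":0,"tx":0,"ty":0,"tz":-1,"hand":0.24},{"wx":0,"wy":0,"wz":0,"tx":0,"ty":0,"tz":-1,"hand":0.24},{"wx":0,"wy":0,"wz":0,"tx":0,"ty":0,"tz":-1,"hand":0.24},{"wx":0,"wy":0,"wz":0,"tx":0,"ty":0,"tz":-1,"hand":0.24},{"wx":0,"wy":0,"wz":0,"tx":0,"ty":0,"tz":-1,"hand":0.24}]}}

```text
clock: 32.97
position: [0.6218, -0.0517, 0.2201]
ee_rot: [3.102, 0.494, 0.0]
force: [-0.2, 1.1, -0.4]
width: 0.241
```

Call:
{"api": "step_arm", "payload": {"plan": [{"wx":0,"wy":0,"wz":0,"tx":0,"ty":2,"tz":0,"hand":0.24},{"wx":0,"wy":0,"wz":0,"tx":0,"ty":2,"tz":0,"hand":0.24},{"wx":0,"wy":0,"wz":0,"tx":0,"ty":2,"tz":0,"hand":0.24},{"wx":0,"wy":0,"wz":0,"tx":0,"ty":2,"tz":0,"hand":0.24},{"wx":0,"wy":0,"wz":0,"tx":0,"ty":2,"tz":0,"hand":0.24},{"wx":0,"wy":0,"wz":0,"tx":0,"ty":2,"tz":0,"hand":0.24},{"wx":0,"wy":0,"wz":0,"tx":0,"ty":2,"tz":0,"hand":0.24},{"wx":0,"wy":0,"wz":0,"tx":0,"ty":2,"tz":0,"hand":0.24},{"wx":0,"wy":0,"wz":0,"tx":0,"ty":2,"tz":0,"hand":0.24},{"wx":0,"wy":0,"wz":0,"tx":0,"ty":0,"tz":0,"hand":0.24}]}}

```text
clock: 33.8
position: [0.6777, -0.2284, 0.2189]
ee_rot: [3.101, 0.486, -0.001]
force: [-0.8, -1.0, 0.2]
width: 0.236
```

Call:
{"api": "step_arm", "payload": {"plan": [{"wx":0,"wy":0,"wz":0,"tx":-1.5,"ty":1.5,"tz":0,"hand":0.24},{"wx":0,"wy":0,"wz":0,"tx":-1.5,"ty":1.5,"tz":0,"hand":0.24},{"wx":0,"wy":0,"wz":0,"tx":-1.5,"ty":1.5,"tz":0,"hand":0.24},{"wx":0,"wy":0,"wz":0,"tx":-1.5,"ty":1.5,"tz":0,"hand":0.24},{"wx":0,"wy":0,"wz":0,"tx":-1.5,"ty":1.5,"tz":0,"hand":0.24},{"wx":0,"wy":0,"wz":0,"tx":-1.5,"ty":1.5,"tz":0,"hand":0.24},{"wx":0,"wy":0,"wz":0,"tx":-1.5,"ty":1.5,"tz":0,"hand":0.24},{"wx":0,"wy":0,"wz":0,"tx":-1.5,"ty":1.5,"tz":0,"hand":0.24},{"wx":0,"wy":0,"wz":0,"tx":0,"ty":0,"tz":0,"hand":0.24},{"wx":0,"wy":0,"wz":0,"tx":0,"ty":0,"tz":0,"hand":0.24}]}}

```text
clock: 34.63
position: [0.6001, -0.3754, 0.2193]
ee_rot: [3.103, 0.49, -0.001]
force: [-0.2, 0.3, 0.2]
width: 0.238
```

Run:
```python
from h import *
from cell import arm
state()
c=arm.calibration('top');im,d=arm.get_image('top');P=cloud(d,c)
cv2.imwrite('pics/t21.png',cv2.resize(im[60:340,220:530,::-1],None,fx=2,fy=2))
for a,ce,p in blobs(im,P,.1,.15,False):print(a,np.round(ce),np.round(w2t(p.mean(0))*1e3,1))
t=(P[...,:2]-C)@T;m=(t[...,0]>.103)&(t[...,0]<.172)&(abs(t[...,1])<.045)
print('well z max',P[...,2][m].max(), np.percentile(P[...,2][m],[5,50,95]))
```

```text
t 34.63 tray xy mm [ -27.7 -301.1] z 219.3 head 0.2 F [-0.2  0.3  0.2] w 0.238 tilt [-0. -0.] j [ 0.59  0.6  -0.18  1.37  0.11  1.18 -0.86]
386 [337. 108.] [177.5   1.6]
157 [442. 148.] [  70.9 -119.4]
461 [354. 293.] [-80.3  66.7]
well z max 0.039212859050430586 [0.00267552 0.00597115 0.03391319]
```

View pics/t21.png

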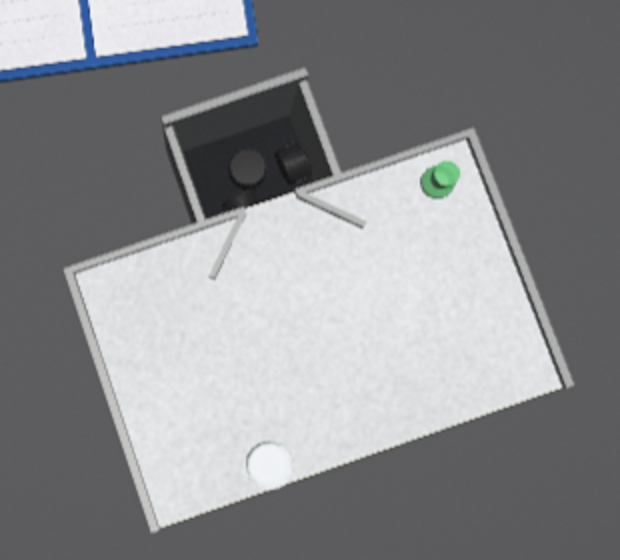

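All three caps are low in the well, with nothing above z=39 mm. The bottle and stopper are where they started, and the arm is clear.

```bash
python3 -c "
from cell import arm
print(arm.sign_off())"
```

```text
the job is handed in; nothing more can be done
None
```

All three caps are in the well, and I handed the job in after 34.6 s of the 72 s allowed. I pushed them one at a time between the slightly open fingertips. The middle cap went straight through the gate. The −y and +y caps were each slid to the tray's centre line first, then pushed through.

**Final checks:**
- **Caps:** the last top picture shows all three in the well and none left on the deck. The highest point measured in the well is at z = 39 mm, 46 mm below the deck.
- **Bottle and stopper:** both stand within about 0.2 mm of their starting positions.
- **Robot:** the arm is well clear of the tray, and the logged forces stayed within about 2 N.

**One hiccup:** on the first approach, the descent was cut short by the speed limit. The fingertips passed above the middle cap without touching it, so I backed off and lowered them properly. No check failed or disagreed at the end, but sign-off gives no verdict.

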